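# Stop the fume sampler and open its filter holder

### The job

Stop the air sampler: pull its timer knob straight out, turn it clockwise to its end stop, and push it fully back in. Then press the filter holder's steel bayonet cover down, twist it a quarter turn anticlockwise to free it from its lugs, lift it off, and set it down gently, upright, flat on the floor of the long grey tray beside the tin. Leave the other things on the table and the tin where they are, and do not drop the cover.

Things in the scene. Friction and masses are not known exactly. Their poses are not given: they have to be found in the camera images.
- console: Air sampler, fixed grey box, 168 mm deep (x -62 to 106), 308 wide (y). Origin on the table under the middle of its aluminium panel (85 mm up); z up. The panel, 150 mm up the slope, 292 wide, slopes 30 degrees from level and faces up and to console -x (the robot). 8 mm cheeks at y +-150 stand 30 mm above it. Box behind it 126 mm high.
- holder: Filter holder, round dark steel rim fixed on the panel's left half (console y +65 mm), 104 mm across, 30 high. Origin on the panel, mid rim. z square out of the panel (30 degrees from vertical), x up the slope, y left along the panel. Rim lips (68 mm opening, underside 24 mm above the panel) cover the ears except at two 60 degree gaps, at +y and -y, where ears can come out.
- cover: Loose bayonet cover, steel, about 0.25 kg: 64 mm disc 26 thick; at its underside two ears, 18 wide, 6 thick, reaching 40 mm from the axis along own +x and -x; on top an upright grip bar along x, 60 long, 16 thick (y), 26 to 60 mm above the underside. Origin: centre of underside; z out through the bar. At the start it is locked: origin 18 mm out on holder z, x along holder x (up the slope).
- plunger (a joint): Spring plunger (m) in mid holder under the cover: 0 cover locked, negative when pressed in (bottom -0.014), +0.003 at its upper stop. Pushes the cover out with 6 N when locked plus 0.5 N per mm. To free the cover press it 8 to 13 mm (7 mm teeth hold its ears), keep pressed, turn anticlockwise seen from outside 72 to 97 degrees (stop near 97), then pull along holder z. Clockwise is blocked.
- timer_pull (a joint): How far the timer knob is pulled out of the panel, m: 0 in, 0.014 out at its stop. About 3 N of friction; it stays where it is left.
- timer (a joint): Angle of the timer knob, rad, growing clockwise seen from outside the panel: it starts between 0 and 0.3 (running); end stop 1.4 (stopped). A tooth blocks 0.4 to 1.1 unless the knob is pulled out more than 9 mm. Turning friction 0.03 N m.
- timer_grip (a point): On the timer knob's axis, 32 mm above the panel when in: where to grip. Black knob on the panel's right half (150 mm to holder -y): 48 mm round skirt, upright bar 50 long, 16 thick, 12 to 46 mm above the panel when in. Own x along the bar (up the slope at joint 0, turning clockwise), z out of the panel.
- tray: Fixed grey plastic tray, outside 130 mm (x) by 300 mm (y), 25 mm high, walls and floor 4 mm. Origin: centre of its underside.
- tin: Loose flat round aluminium tin, 48 mm diameter, 25 mm high, standing on the tray floor. Origin: centre of its underside.
- clamp: Fixed upright steel clamp post between sampler and tray, 20 mm thick, 200 high, with a bar 22 high, 18 wide at height 185 mm, from 15 mm on its own -x to 105 mm on its +x, and near that end a screw with a handle up to 230 mm. Origin: foot of the post.
- square: Loose L-shaped grey magnetic welding square, legs 100 mm, 30 mm wide, 24 mm high, lying. Origin: middle of its 100 mm outline on the underside. Bystander.
- spray: Loose standing can, 60 mm diameter, 150 mm high. Origin: centre of the underside. Bystander.
- wrench: Loose steel wrench, 180 mm long, lying along its x. Bystander.
Mind the look-alikes: they are no part of the job. Several things have the shape of the cover; the one meant has the colours described above.

How it is judged:
By the outcome, as a careful person would: the job done as asked, in the order asked, and still so for the second after the job is handed in, with the robot touching nothing.
It also fails if it takes over 64 s, if anything falls off the work surface, if the arm or the gripper's body presses on something with over 40 N, if the wrist force passes 120 N, or if a joint passes its speed limit or range.

### The arm

A 6-joint arm with a two-finger parallel gripper is mounted at the origin on the work surface. World frame = base frame: x ahead of the robot, y to its left, z up, the work surface at z = 0. Lengths are in m, angles in rad, forces in N, time in s.
With the tool pointing down it reaches from about 0.325 to 0.925 m from the base axis. Payload 3.1 kg.
Tool frame: the origin (TCP) lies at the very end of the fingers, on their centre line; the grasp point (between the pads) lies 19 mm behind it; z points along the fingers, y is the direction in which the jaws open and shut (so a half turn about z gives the same grasp; the last joint's range is limited). The gripper opens to 85 mm and grips with 20 to 120 N. Pads are 22 mm wide; open, the fingers measure 114 mm over their backs; the gripper's body (76 mm by 85 mm) begins 54 mm behind the grasp point. The pads swing forward as they close: fully open they stand 13 mm farther back than shut.
Start: joints at [1.063, 0.217, 1.613, -0, 1.311, -0.112], TCP at [0.241, 0.577, 0.231] pointing down, gripper open.
Joint ranges: [-2.75, 2.75], [-0.78, 2.1], [0.31, 2.55], [-1.13, 4.27], [0.13, 2.63], [-2.58, 2.58]. Speed limits (rad/s): [2.79, 2.79, 3.14, 3.14, 3.14, 3.14].

### API

Orientations are given as a unit quaternion [w, x, y, z].
In Python, from plant import readout, get_image, robot, finder gives the robot as it stands.
- The arm moves only by the tool jog_arm, never from a script. Its argument "targets" is text: rows parted by semicolons, each of 5 numbers parted by spaces: the shift along the tool's x, y, z in units of 30 mm (1.0 is 30 mm), then the turn about the tool's z in units of 8 degrees (1.0 is 8 degrees), then the closure, from 0 (fully open) to 1 (shut). A call has 1 to 10 rows; each row is the pose to reach, as a shift and turn from the pose commanded when the call began, along the tool's axes at that moment; what a row does not reach only later rows make up. A row lasts 1/8 s, in which the tool goes at most 62.5 mm and 10.7 degrees, less where a joint would pass 70% of its speed; a pose out of reach is approached as far as the arm can. A call with a gripper value outside its range is refused whole. The fingers move at their own pace and stop on an object; the grip force is fixed at half the most. Time passes only in rows, so rows that repeat a pose let the fingers close. It gives the time, the measured TCP pose, the force and the opening at its end, in the units of the state.
- readout.get_state(): the state, without advancing time (a new reading comes with each control period).
- get_image(name): name is "scene" or "top" or "wrist"; returns a dict with "color" (480x640x3 uint8, red, green, blue), "range_z" (480x640 float32, m along the optical axis (not along the pixel's ray), 0 where there is no reading), "fx", "fy", "cx", "cy" (pixels), "dist_coeffs" ([k1, k2, p1, p2, k3] as OpenCV has them; the pictures are not rectified), "extrinsics" (4x4, takes a point from camera to world coordinates). Camera axes: x right, y down, z forward; pixel columns grow to the right and rows downward; lengths in m; the calibration is good to about 2 mm. A picture is of the moment at which its call begins.
- robot.sign_off(): hands the job in, once; it reports no verdict.
Trained networks look in a picture, given as the dict that the camera call returned (one of the last four; its "shot" number tells which), for a name from the list of things; names that differ only in an ending like _2 or _b are one class to them, and where a whole thing is asked for, a point or a joint stands for the part that bears it (a point fixed in the world has none). Each returns a list of dicts, best first, with "confidence" (0 to 1); they miss things now and then, are a little off and sometimes report something else, mostly with a low value. They report only what shows in the picture. A call takes as long as a camera call. They do not tell look-alikes from the thing itself.
- finder.recognise(picture, query): "xy" ([column, row] in pixels, amid what is visible of it).
- finder.outline_of(picture, query): "mask" (480x640 bool, what is visible of it) and "xy" ([column, row] in pixels, amid what is visible of it).
The state is a dict: "clock": time; "joint_positions": joint angles; "qd": joint speeds; "tau": joint torques, N m; "tcp_pos": TCP position; "tool_rot": TCP orientation; "force": force on the tool from outside, world axes, zero at the start; "torque": the same for the moment, N m; "opening": opening from 0.0 (shut) to 1.0 (fully open).
Only numpy, scipy, OpenCV 4.12 (cv2) and the standard library are available. Lean on these libraries where they do the work, as an engineer would, in place of code of your own. Each camera call takes 0.05 s, during which the arm holds its last target.

## Working session

There is one attempt and no reset: what is moved stays moved. The work goes in short steps, Python scripts to look and compute and a tool call to move; the robot and the scene stay as the last step left them, time stands still between calls to the robot, and variables do not carry over. Pictures are saved under pics/ and viewed, and the job is handed in when it is done.

Besides the shell and the picture viewer there is one more tool, called after "Call:" as name(argument=value, ...) on one line, values as JSON. jog_arm: Moves the arm, as the interface text tells. Its arguments: {"type":"object","properties":{"targets":{"type":"string"}},"required":["targets"]}

```bash
mkdir -p pics; ls; cat > h.py <<'E'
import numpy as np, cv2
from plant import readout, get_image, robot, finder
def save(p,n): cv2.imwrite(f'pics/{n}.png', p['color'][:,:,::-1])
def cloud(p):
    K=np.array([[p['fx'],0,p['cx']],[0,p['fy'],p['cy']],[0,0,1.]])
    u,v=np.meshgrid(np.arange(640),np.arange(480))
    pts=np.stack([u,v],-1).reshape(-1,1,2).astype(np.float64)
    n=cv2.undistortPoints(pts,K,np.array(p['dist_coeffs'],float)).reshape(480,640,2)
    z=p['range_z'].astype(float)
    c=np.dstack([n[...,0]*z,n[...,1]*z,z])
    E=np.array(p['extrinsics']); w=c@E[:3,:3].T+E[:3,3]
    w[z==0]=np.nan
    return w
def proj(p,P):
    E=np.linalg.inv(np.array(p['extrinsics'])); K=np.array([[p['fx'],0,p['cx']],[0,p['fy'],p['cy']],[0,0,1.]])
    rv,_=cv2.Rodrigues(E[:3,:3]); return cv2.projectPoints(np.atleast_2d(P).astype(float),rv,E[:3,3],K,np.array(p['dist_coeffs'],float))[0].reshape(-1,2)
E
python3 - <<'E'
from h import *
print(readout.get_state())
for n in ['scene','top']:
    p=get_image(n); save(p,n+'0'); np.savez(n+'0.npz',**{k:np.array(v) for k,v in p.items()}); print(n,p['extrinsics'])
    for q in ['console','holder','cover','timer_grip','tray','tin','clamp','square','spray','wrench']:
        for r in finder.recognise(p,q)[:4]:
            x,y=r['xy']; w=cloud(p)[int(y),int(x)]
            print(n,q,np.round(r['xy']),round(r['confidence'],2),np.round(w,3))
E
```

```text
pics
{'clock': 0.0, 'joint_positions': array([ 1.06276686e+00,  2.17787653e-01,  1.61496902e+00,  2.30191106e-07,
        1.31129244e+00, -1.12185308e-01]), 'qd': array([-9.51437232e-06,  1.04648133e-03,  5.09416152e-05,  2.41057320e-04,
       -3.19227985e-03,  7.70335681e-04]), 'tau': array([-4.96352895e-04, -3.96855605e+01, -3.03847611e+01, -2.41114558e-04,
        9.68292035e-03,  4.40535842e-06]), 'tcp_pos': array([0.24055477, 0.57594852, 0.22992928]), 'tool_rot': array([-3.74912189e-04,  1.96632282e-01,  9.80476536e-01, -1.16960584e-03]), 'force': array([-0.16253985,  0.55527713, -0.05503085]), 'torque': array([-0.01937786,  0.03290431, -0.01140425]), 'opening': 0.9980531386424802}
scene [[-0.26387753  0.6471983  -0.71519439  1.29841188]
 [ 0.96430742  0.16017175 -0.21084643  0.20235544]
 [-0.02190551 -0.74530489 -0.66636384  0.77647209]
 [ 0.          0.          0.          1.        ]]
scene console [174. 249.] 0.8 [ 0.698 -0.22   0.122]
scene console [250. 175.] 0.32 [ 0.354 -0.226  0.027]
scene holder [217. 219.] 0.59 [ 0.619 -0.177  0.132]
scene cover [306. 189.] 0.94 [ 0
[... 616 characters left out ...]
3844  0.85499673]
 [ 0.          0.          0.          1.        ]]
top holder [417. 232.] 0.62 [ 0.593 -0.17   0.128]
top cover [361. 359.] 0.82 [ 0.374 -0.08   0.061]
top cover [431. 250.] 0.77 [ 0.564 -0.191  0.131]
top cover [312. 203.] 0.73 [0.659 0.015 0.058]
top timer_grip [507. 233.] 0.86 [ 0.601 -0.335  0.103]
top tray [190. 251.] 0.61 [0.567 0.258 0.004]
top tin [232. 271.] 0.79 [0.529 0.167 0.029]
top tin [212. 376.] 0.53 [0.324 0.202 0.005]
top clamp [316. 259.] 0.7 [0.535 0.001 0.198]
top clamp [512. 232.] 0.55 [ 0.6   -0.337  0.12 ]
top square [438. 374.] 0.79 [ 0.342 -0.229  0.024]
top spray [311. 124.] 0.62 [0.778 0.018 0.143]
top wrench [212. 379.] 0.57 [0.321 0.2   0.009]
```

View pics/scene0.png

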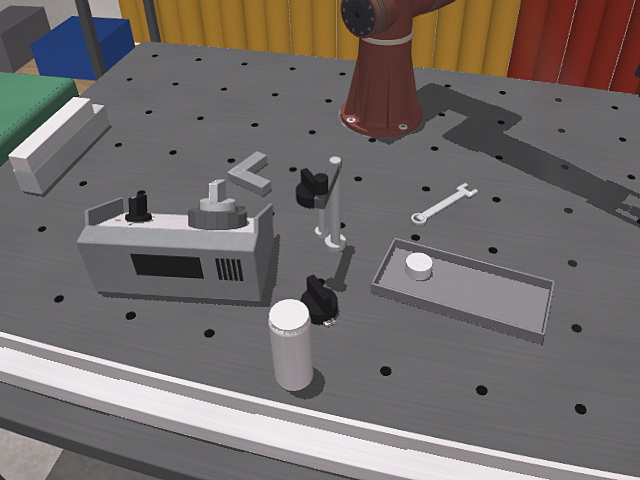

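View pics/top0.png

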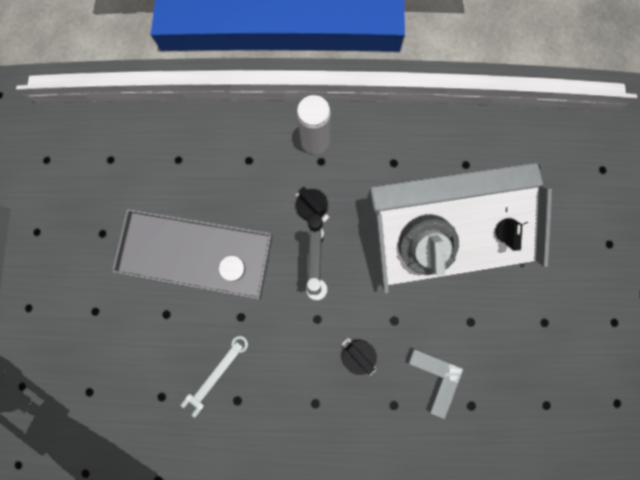

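The scene picture shows the sampler at about (175,250) with its knob at (138,205) and the steel cover at (217,195). It also shows black look-alikes at (306,189) and (320,300), the clamp at (333,200), and the tray at (465,290) with the tin at (419,265). The top picture agrees: holder (430,245), knob (512,235), tray (190,255), clamp bar (316,260). Next I'll fit poses from the depth data.

```bash
python3 - <<'E'
from h import *
from scipy.optimize import least_squares
for n in ['top','scene']:
    p=dict(np.load(n+'0.npz')); w=cloud(p)
    # panel plane ransac within region
    m=(w[...,0]>0.48)&(w[...,0]<0.72)&(w[...,1]<-0.05)&(w[...,1]>-0.45)&(w[...,2]>0.04)&(w[...,2]<0.13)&(p['color'].min(-1)>140)
    P=w[m]; rng=np.random.default_rng(0); best=0
    for i in range(500):
        a,b,c=P[rng.choice(len(P),3,False)]; nn=np.cross(b-a,c-a); l=np.linalg.norm(nn)
        if l<1e-5: continue
        nn/=l; nn*=np.sign(nn[2])
        if abs(nn[2]-.866)>.05: continue
        k=abs((P-a)@nn)<.002
        if k.sum()>best: best=k.sum(); Q=P[k]
    c=Q.mean(0); nn=np.linalg.svd(Q-c)[2][2]; nn*=np.sign(nn[2])
    print(n,len(P),best,'n',nn,'tilt',np.degrees(np.arccos(nn[2])),'yaw',np.degrees(np.arctan2(-nn[1],-nn[0])),'c',c)
    h=(w-c)@nn
    mm=(abs(h)<.003)&m
    # extents along y
    yaw=np.arctan2(-nn[1],-nn[0]); 
    ex=np.array([np.cos(yaw),np.sin(yaw),0]); ey=np.array([-np.sin(yaw),np.cos(yaw),0]); xs=np.cross(ey,nn)
    q=w[mm]-c
    print('panel y ext',np.percentile(q@ey,[0.2,99.8]),'slope ext',np.percentile(q@xs,[.2,99.8]), 'mean z mid')
    d=w-c; X=d@xs;Y=d@ey
    reg=(abs(X)<.1)&(abs(Y)<.16)
    for lo,hi,nm in [(.026,.034,'rim'),(.040,.048,'disc top'),(.070,.085,'bar top?'),(.02,.065,'')]:
        k=reg&(h>lo)&(h<hi)
        if k.sum(): print(nm,k.sum(),np.percentile(X[k],[2,50,98]).round(4),np.percentile(Y[k],[2,50,98]).round(4))
    vis=np.zeros((480,640,3),np.uint8); vis[...]=np.clip(h/0.09*255,0,255)[...,None]; vis=cv2.applyColorMap(vis,cv2.COLORMAP_JET)
    if n=='top': crop=np.vstack([cv2.resize(vis[150:300,360:560],(800,600))]); cv2.imwrite('pics/hmap.png',crop)
    cv2.imwrite(f'pics/{n}crop.png',cv2.resize(p['color'][150:300,360:560,::-1] if n=='top' else p['color'][160:310,70:290,::-1],(800,600),interpolation=cv2.INTER_CUBIC))
E
```

```text
top 11991 7516 n [-0.49425907 -0.08962174  0.86468255] tilt 30.153523481977988 yaw 10.277515581965005 c [ 0.6091057  -0.26780593  0.09168206]
panel y ext [-0.13360587  0.157379  ] slope ext [-0.08830527  0.07576228] mean z mid
rim 1455 [-0.0779  0.0077  0.0521] [-0.1412  0.0638  0.1593]
disc top 831 [-0.0374 -0.0108  0.017 ] [-0.08    0.0652  0.1064]
bar top? 337 [-0.0407 -0.0105  0.017 ] [0.0699 0.0781 0.0843]
 3145 [-0.0728 -0.0057  0.0472] [-0.1399  0.063   0.1585]
scene 4311 1613 n [-0.49033005 -0.08934922  0.86694473] tilt 29.89448510625619 yaw 10.327275358742027 c [ 0.62856355 -0.27002031  0.10385522]
panel y ext [-0.13341832  0.16676283] slope ext [-0.10777385  0.0554776 ] mean z mid
rim 517 [-0.0791 -0.0055  0.0351] [-0.1345  0.0685  0.1217]
disc top 283 [-0.0553 -0.0182 -0.0013] [-0.0739  0.0782  0.1122]
bar top? 97 [-0.0586 -0.0164 -0.0022] [0.0746 0.0853 0.0906]
 1566 [-0.0743 -0.0092  0.0343] [-0.1332  0.0762  0.1278]<stdin>:29: RuntimeWarning: invalid value encountered in cast
```

View pics/topcrop.png

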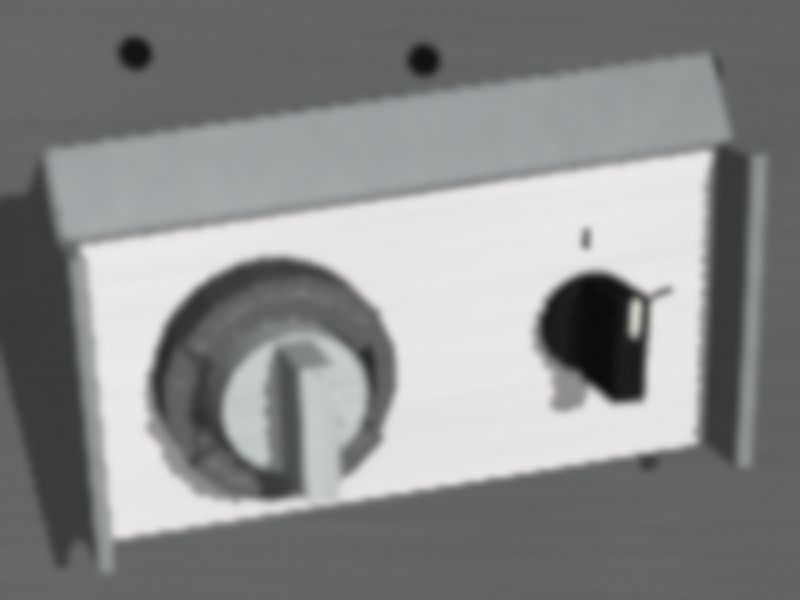

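View pics/scenecrop.png

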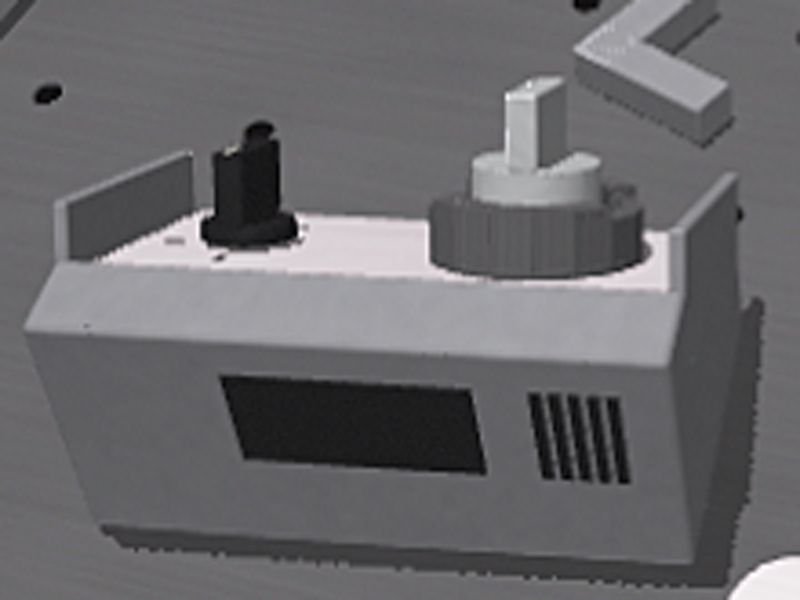

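```bash
python3 - <<'E'
from h import *
from scipy.optimize import least_squares
res={}
for n in ['top','scene']:
    p=dict(np.load(n+'0.npz')); w=cloud(p)
    nn,c=((np.array([-0.494,-0.0896,0.8647]),np.array([0.6091057,-0.26780593,0.09168206])) if n=='top' else (np.array([-0.4903,-0.0893,0.8669]),np.array([0.62856355,-0.27002031,0.10385522])))
    yaw=np.radians(10.3); ex=np.array([np.cos(yaw),np.sin(yaw),0]); ey=np.array([-np.sin(yaw),np.cos(yaw),0]); nm=-.5*ex+np.array([0,0,.8660]); xs=np.cross(ey,nm)
    d=w-c; X=d@xs;Y=d@ey;h=d@nn
    for lab,k in [('coverbar',(h>.074)&(h<.082)&(abs(Y-.08)<.03)&(abs(X)<.08)),('knobbar',(h>.042)&(h<.05)&(abs(Y+.075)<.04)&(abs(X)<.06)),
      ('disc',(h>.041)&(h<.047)&(abs(Y-.08)<.05)&(abs(X)<.08)),('rim',(h>.027)&(h<.033)&(abs(Y-.08)<.07)&(abs(X)<.08)),('skirt',(h>.009)&(h<.015)&(abs(Y+.075)<.04)&(abs(X)<.06))]:
        pts=w[k]; 
        if len(pts)<8: print(lab,len(pts)); continue
        xy=np.c_[X[k],Y[k]].astype(np.float32); r=cv2.minAreaRect(xy*1000)
        ctr=c+xs*r[0][0]/1000+ey*r[0][1]/1000+nn*np.median(h[k])
        print(n,lab,len(pts),'h',np.median(h[k]).round(4),'rect',np.round(r[0],1),np.round(r[1],1),round(r[2],1),'world',ctr.round(4),'foot',(ctr-nn*np.median(h[k])).round(4))
    if n=='top':
        for lab,k in [('panel',(abs(h)<.002)&(p['color'].min(-1)>140)&(abs(X)<.12)&(abs(Y-.01)<.17))]:
            xy=np.c_[X[k],Y[k]].astype(np.float32); r=cv2.minAreaRect(xy*1000); print(lab,r)
    # tray, tin, clamp
    k=(w[...,2]>.02)&(w[...,2]<.03)&(w[...,1]>.08)&(w[...,1]<.5)&(w[...,0]>.42)&(w[...,0]<.75); r=cv2.minAreaRect((w[k][:,:2]*1000).astype(np.float32)); print(n,'tray',np.round(r[0]),np.round(r[1]),r[2])
    k=(w[...,2]>.15)&(w[...,2]<.24)&(w[...,1]>-.06)&(w[...,1]<.1)&(w[...,0]<.75); 
    if n=='top': k&=(w[...,0]<.72)
    r=cv2.minAreaRect((w[k][:,:2]*1000).astype(np.float32)); print(n,'clampbar',np.round(r[0]),np.round(r[1]),r[2],w[k].max(0),w[k].min(0))
E
```

```text
top coverbar 308 h 0.0776 rect [-12.9  77.2] [15.4 60.3] 89.1 world [ 0.546  -0.2008  0.1523] foot [ 0.5843 -0.1939  0.0852]
top knobbar 248 h 0.0459 rect [-13.7 -72.5] [17.2 49.9] 88.8 world [ 0.5877 -0.3454  0.1245] foot [ 0.6104 -0.3413  0.0848]
top disc 556 h 0.0438 rect [-11.4  77.6] [60.6 62.2] 13.1 world [ 0.5639 -0.1971  0.1239] foot [ 0.5855 -0.1932  0.086 ]
top rim 872 h 0.0299 rect [-13.7  76.9] [104.1  86.3] 0.9 world [ 0.5689 -0.1969  0.1107] foot [ 0.5837 -0.1943  0.0848]
top skirt 181 h 0.0119 rect [-12.7 -59.3] [21.1 48.3] 81.6 world [ 0.603  -0.3292  0.0957] foot [ 0.6089 -0.3281  0.0854]
panel ((-6.355499267578125, 11.748291015625), (301.3320007324219, 165.46286010742188), 89.77373504638672)
top tray [562. 251.] [302. 131.] 81.70098114013672
top clampbar [542.   1.] [118.  24.] 1.6341243982315063 [0.60080302 0.01381981 0.23232459] [ 0.48276749 -0.0098644   0.15598151]
scene coverbar 56 h 0.0761 rect [-32.2  82.8] [15.2 59.8] 87.9 world [ 0.549  -0.2003  0.1537] foot [ 0.5863 -0.1935  0.0877]
scene knobbar 59 h 0.0445 rect [-31.5 -67.6] [16.3 50.3] 86.6 world [ 0.592  -0.3454  0.1267] foot [ 0.6138 -0.3414  0.0881]
scene disc 175 h 0.0438 rect [-28.2  83.9] [59.2 62.3] 28.1 world [ 0.568  -0.1957  0.1277] foot [ 0.5895 -0.1918  0.0897]
scene rim 279 h 0.0299 rect [-27.5  81.2] [86.5 99.4] 89.2 world [ 0.576 -0.197  0.116] foot [ 0.5906 -0.1943  0.0901]
scene skirt 99 h 0.0113 rect [-29.6 -66.4] [42.6 43.1] 41.6 world [ 0.6097 -0.341   0.0988] foot [ 0.6152 -0.34    0.089 ]
scene tray [563. 250.] [300. 136.] 82.21438598632812
scene clampbar [294.   9.] [626. 123.] 1.5483559370040894 [0.60666269 0.06281557 0.23999779] [-0.02089866 -0.05990753  0.15000224]
```

```bash
cat >> h.py <<'E'
from scipy.spatial.transform import Rotation as Ro
yaw=np.radians(10.3); ex=np.array([np.cos(yaw),np.sin(yaw),0]); ey=np.array([-np.sin(yaw),np.cos(yaw),0]); n=-.5*ex+np.array([0,0,.8660254]); xh=np.cross(ey,n)
H=np.array([.585,-.194,.0855]); T=np.array([.6115,-.341,.0855]); Z=np.array([0,0,1.])
def tool():
    s=readout.get_state(); q=s['tool_rot']; R=Ro.from_quat([q[1],q[2],q[3],q[0]]).as_matrix(); return s['tcp_pos'],R,s
def info():
    p,R,s=tool(); print('t',round(s['clock'],2),'tcp',p.round(4),'psi',round(np.degrees(np.arctan2(R[1,1],R[0,1])),1),'tilt',round(np.degrees(np.arccos(-R[2,2])),2),'q',s['joint_positions'].round(2),'F',s['force'].round(1),'T',s['torque'].round(2),'op',round(s['opening'],3))
def to(P,psi=None,lab=''):
    p,R,s=tool(); d=R.T@(np.asarray(P)-p)/.03
    t=0
    if psi is not None:
        c=np.degrees(np.arctan2(R[1,1],R[0,1])); t=-((psi-c+180)%360-180)/8
    print(lab,'target',np.round(P,4),'row: %.2f %.2f %.2f %.2f'%(*d,t))
def sh(v,lab=''):
    p,R,s=tool(); print(lab,'shift row %.3f %.3f %.3f'%tuple(R.T@np.asarray(v)/.03))
E
python3 - <<'E'
from h import *
info()
print(n,xh)
pre=T+.036*n-.019*Z
to(np.r_[.36,.3,.32],100.3,'via'); to(pre+[0,0,.20],100.3,'high'); to(pre+.06*Z,100.3,'pre'); to(pre,100.3,'grasp')
E
```

```text
t 1.1 tcp [0.241  0.5767 0.2313] psi 67.3 tilt 0.0 q [ 1.06  0.22  1.61  0.    1.31 -0.11] F [ 0.  -0.1  0.7] T [-0.  0.  0.] op 0.997
[-0.49194252 -0.08940111  0.8660254 ] [0.85206943 0.15484726 0.5       ]
via target [0.36 0.3  0.32] row: -7.22 -6.98 -2.96 -4.12
high target [ 0.5938 -0.3442  0.2977] row: -22.69 -23.79 -2.21 -4.12
pre target [ 0.5938 -0.3442  0.1577] row: -22.69 -23.79 2.45 -4.12
grasp target [ 0.5938 -0.3442  0.0977] row: -22.69 -23.79 4.45 -4.12
```

Call:
jog_arm(targets="-1.5 -1.5 -2.9 -1 0.3; -3 -3 -2.9 -2 0.5; -22.7 -23.8 -2.9 -4.1 0.55; -22.7 -23.8 -2.9 -4.1 0.55; -22.7 -23.8 -2.9 -4.1 0.55; -22.7 -23.8 -2.9 -4.1 0.55; -22.7 -23.8 -2.9 -4.1 0.55; -22.7 -23.8 -2.9 -4.1 0.55; -22.7 -23.8 -2.9 -4.1 0.55; -22.7 -23.8 -2.9 -4.1 0.55")

```text
clock: 2.35
tcp_pos: [0.4542, 0.0224, 0.313]
tool_rot: [0.001, -0.088, 0.996, 0.0]
force: [0.8, 1.0, -0.5]
opening: 0.448
```

```bash
python3 - <<'E'
from h import *
info()
pre=T+.036*n-.019*Z
to(pre+.06*Z,100.3,'pre'); to(pre,100.3,'grasp')
E
```

```text
t 2.35 tcp [0.4542 0.0224 0.313 ] psi 100.1 tilt 0.1 q [-0.11 -0.22  1.9   0.    1.46 -1.85] F [ 0.8  1.  -0.5] T [-0.   -0.07  0.02] op 0.448
pre target [ 0.5938 -0.3442  0.1577] row: -2.42 -12.85 5.18 -0.02
grasp target [ 0.5938 -0.3442  0.0977] row: -2.42 -12.85 7.18 -0.02
```

Call:
jog_arm(targets="-2.4 -12.85 0 0 0.55; -2.4 -12.85 0 0 0.55; -2.4 -12.85 0 0 0.55; -2.4 -12.85 0 0 0.55; -2.4 -12.85 0 0 0.55; -2.4 -12.85 0 0 0.55; -2.4 -12.85 0 0 0.55; -2.4 -12.85 2 0 0.55; -2.4 -12.85 4 0 0.55; -2.4 -12.85 4 0 0.55")

```text
clock: 3.6
tcp_pos: [0.5881, -0.3386, 0.185]
tool_rot: [-0.006, -0.088, 0.996, 0.005]
force: [0.3, 0.7, -0.3]
opening: 0.446
```

```bash
python3 - <<'E'
from h import *
info()
pre=T+.036*n-.019*Z
to(pre+.06*Z,100.3,'pre'); to(pre,100.3,'grasp')
p=get_image('wrist'); save(p,'w1'); 
w=cloud(p)
for q in ['timer_grip']:
    for r in finder.outline_of(p,q)[:2]:
        print(r['confidence'],r['xy']); P=w[r['mask']]; h=(P-T)@n; X=(P-T)@xh; Y=(P-T)@ey
        k=(h>.04)&(h<.05); rr=cv2.minAreaRect((np.c_[X,Y][k]*1000).astype(np.float32)); print(k.sum(),rr,np.median(h[k]))
k=np.isfinite(w[...,0])
Yd=(w-T)@ey; Xd=(w-T)@xh; h=(w-T)@n
k=(abs(h)<.008)&(abs(Xd)<.06)&(Yd>.03)&(Yd<.08); print('panel h',np.median(h[k]),k.sum())
to(pre,100.3)
E
```

```text
t 3.6 tcp [ 0.5881 -0.3386  0.185 ] psi 100.2 tilt 0.88 q [-0.63  0.38  1.5   0.    1.28 -2.37] F [ 0.3  0.7 -0.3] T [ 0.06  0.02 -0.06] op 0.446
pre target [ 0.5938 -0.3442  0.1577] row: -0.16 -0.23 0.91 -0.02
grasp target [ 0.5938 -0.3442  0.0977] row: -0.19 -0.25 2.91 -0.02
0.71 [307.0, 267.7]
1861 ((-0.7224006652832031, -2.2023677825927734), (16.030122756958008, 49.62141418457031), 88.26554870605469) 0.04644023626153905
panel h 0.00040675923427038377 7755
 target [ 0.5938 -0.3442  0.0977] row: -0.02 -0.08 3.20 -0.02
```

View pics/w1.png

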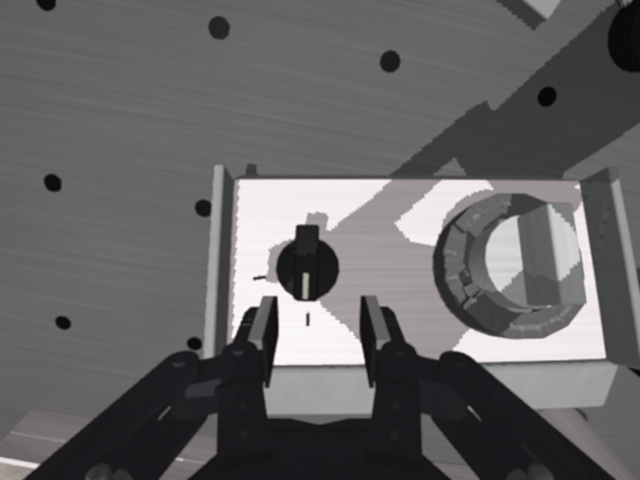

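The wrist picture shows the knob at (307,267) with its bar up the slope at about 0° and its white index toward the back mark. The cover is at (535,265). The jaws straddle the knob's column, so I'll go down and grip.

Call:
jog_arm(targets="0 -0.1 1.5 0 0.55; 0 -0.1 2.6 0 0.55; 0 -0.1 3.2 0 0.55; 0 -0.1 3.2 0 0.55; 0 -0.1 3.2 0 0.7; 0 -0.1 3.2 0 1; 0 -0.1 3.2 0 1; 0 -0.1 3.2 0 1; 0 -0.1 3.2 0 1; 0 -0.1 3.2 0 1")

```text
clock: 4.95
tcp_pos: [0.5942, -0.3455, 0.0996]
tool_rot: [0.001, -0.088, 0.996, -0.0]
force: [-1.5, 2.5, 6.3]
opening: 0.177
```

```bash
python3 - <<'E'
from h import *
info()
p,R,s=tool(); g=p+.019*Z-T; print('grasp pt in panel', g@xh,g@ey,g@n)
sh(.016*n,'pull')
p=get_image('scene'); save(p,'s1'); cv2.imwrite('pics/s1c.png',cv2.resize(p['color'][100:250,60:260,::-1],(800,600)))
E
```

```text
t 4.95 tcp [ 0.5942 -0.3455  0.0996] psi 100.1 tilt 0.16 q [-0.63  0.47  1.55  0.    1.12 -2.38] F [-1.5  2.5  6.3] T [0.46 0.18 0.03] op 0.177
grasp pt in panel 0.0011422122520373008 -0.0013662375510097744 0.03761176497035233
pull shift row 0.265 -0.001 -0.463
```

View pics/s1c.png

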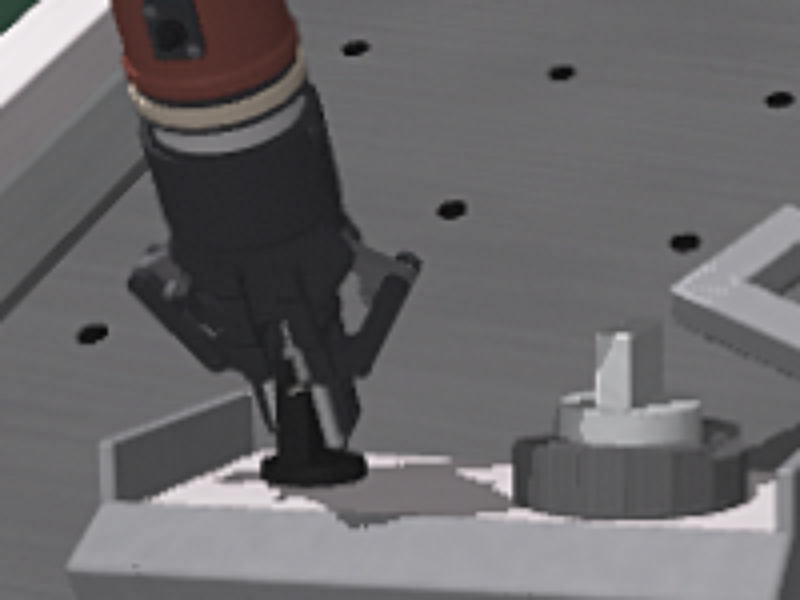

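The scene crop shows the fingers on the knob's bar at (310,420), with opening 0.177, about 15 mm. Now I'll pull along the normal.

Call:
jog_arm(targets="0.07 0 -0.12 0 1; 0.13 0 -0.23 0 1; 0.2 0 -0.35 0 1; 0.25 0 -0.44 0 1; 0.26 0 -0.46 0 1; 0.26 0 -0.46 0 1; 0.26 0 -0.46 0 1")

```text
clock: 5.88
tcp_pos: [0.5873, -0.3467, 0.1115]
tool_rot: [0.002, -0.088, 0.996, -0.001]
force: [5.2, 1.8, -0.6]
opening: 0.176
```

```bash
python3 - <<'E'
from h import *
info()
p,R,s=tool(); g=p+.019*Z-T; print('grasp pt in panel', g@xh,g@ey,g@n)
p=get_image('scene'); cv2.imwrite('pics/s2c.png',cv2.resize(p['color'][100:250,60:260,::-1],(800,600)))
w=cloud(p); 
d=w-T; k=(abs((d@ey))<.03)&(abs(d@xh)<.03)&(d@n>.005)&(d@n<.035); print(k.sum(), np.histogram((d@n)[k],bins=15))
E
```

```text
t 5.88 tcp [ 0.5873 -0.3467  0.1115] psi 100.1 tilt 0.28 q [-0.64  0.45  1.56  0.    1.14 -2.39] F [ 5.2  1.8 -0.6] T [ 0.31 -0.74  0.01] op 0.176
grasp pt in panel 0.0009970059894928406 -0.0012702057084716144 0.05141247639854191
294 (array([14, 12,  9,  6,  0, 18, 28, 28, 26, 33, 49, 19, 16, 18, 18]), array([0.00527637, 0.00724491, 0.00921344, 0.01118197, 0.0131505 ,
       0.01511903, 0.01708756, 0.01905609, 0.02102462, 0.02299315,
       0.02496168, 0.02693021, 0.02889874, 0.03086727, 0.03283581,
       0.03480434]))
```

View pics/s2c.png

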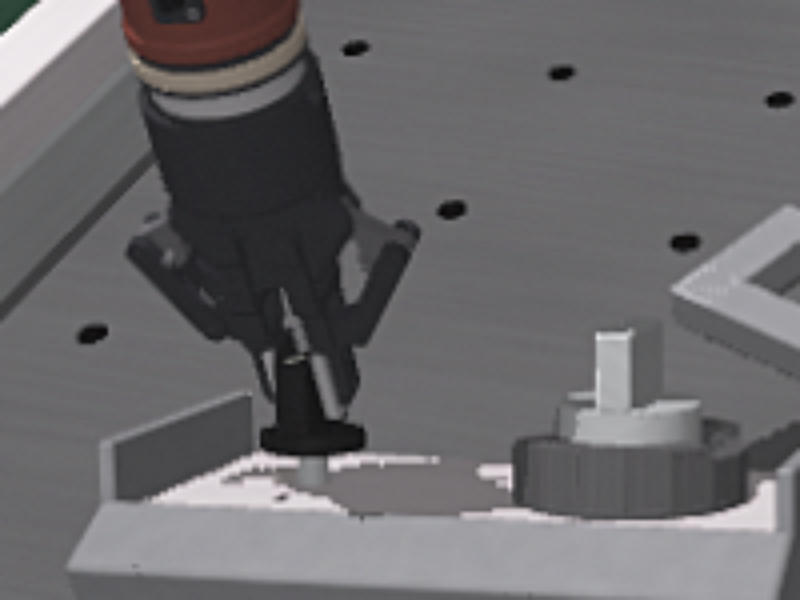

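The knob is out: its shaft shows at (315,470). Next I'll open slightly, rise, and turn it with the bar loosely straddled.

```bash
python3 - <<'E'
from h import *
T2=T-.0013*ey
to(T2+.053*n-.009*Z,100.3)
E
```

```text
target [ 0.5857 -0.347   0.1224] row: 0.05 -0.00 -0.36 -0.02
```

Call:
jog_arm(targets="0 0 0 0 0.65; 0 0 0 0 0.65; 0.05 0 -0.36 0 0.65; 0.05 0 -0.36 0 0.65; 0.05 0 -0.36 1 0.65; 0.05 0 -0.36 2 0.65; 0.05 0 -0.36 3 0.65; 0.05 0 -0.36 4 0.65; 0.05 0 -0.36 5 0.65; 0.05 0 -0.36 6 0.65")

```text
clock: 7.18
tcp_pos: [0.5838, -0.3463, 0.1217]
tool_rot: [-0.0, 0.327, 0.945, 0.001]
force: [-0.6, 3.2, 2.6]
opening: 0.354
```

```bash
python3 - <<'E'
from h import *
info()
p=get_image('scene'); cv2.imwrite('pics/s3c.png',cv2.resize(p['color'][100:250,60:260,::-1],(800,600)))
T2=T-.0013*ey
to(T2+.053*n-.009*Z,None)
E
```

```text
t 7.17 tcp [ 0.5838 -0.3463  0.1217] psi 51.9 tilt 0.1 q [-0.64  0.43  1.55  0.    1.16 -1.54] F [-0.6  3.2  2.6] T [ 0.52 -0.03  0.04] op 0.354
 target [ 0.5857 -0.347   0.1224] row: -0.06 0.02 -0.02 0.00
```

View pics/s3c.png

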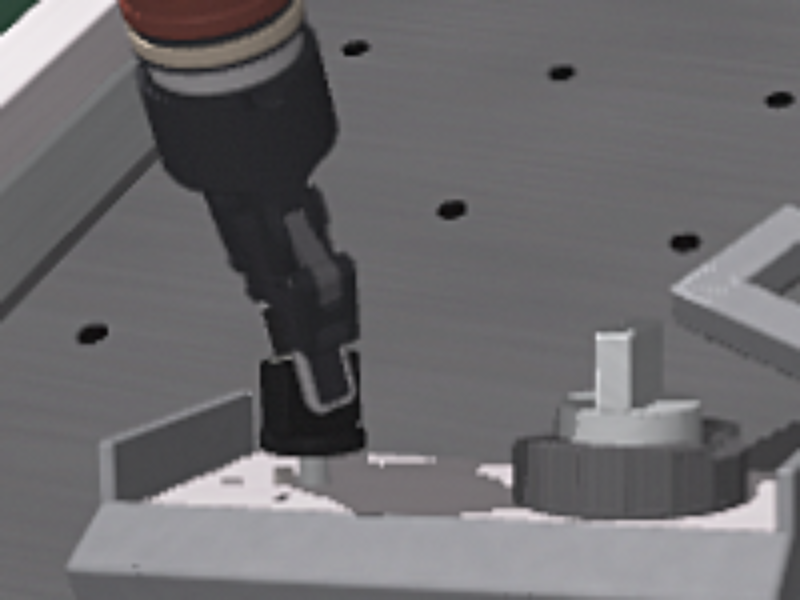

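The bar is turning and the shaft is still out. I'll continue to the stop.

Call:
jog_arm(targets="0 0 0 1 0.65; 0 0 0 2 0.65; 0 0 0 3 0.65; 0 0 0 4 0.65; 0 0 0 5 0.65; 0 0 0 5.5 0.65; 0 0 0 5.8 0.65")

```text
clock: 8.1
tcp_pos: [0.585, -0.3458, 0.1215]
tool_rot: [0.0, 0.671, 0.742, 0.002]
force: [2.9, 3.0, 0.7]
opening: 0.347
```

```bash
python3 - <<'E'
from h import *
info()
p=get_image('scene'); cv2.imwrite('pics/s4c.png',cv2.resize(p['color'][100:250,60:260,::-1],(800,600)))
p=get_image('wrist'); save(p,'w4')
E
```

```text
t 8.1 tcp [ 0.585  -0.3458  0.1215] psi 5.8 tilt 0.19 q [-0.64  0.43  1.55  0.    1.15 -0.74] F [2.9 3.  0.7] T [ 0.64 -0.46  0.01] op 0.347
```

View pics/s4c.png

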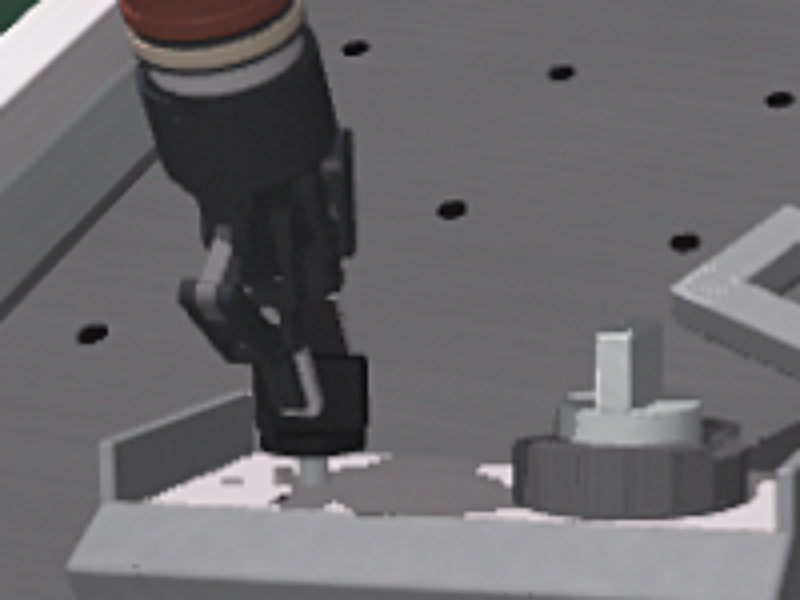

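View pics/w4.png

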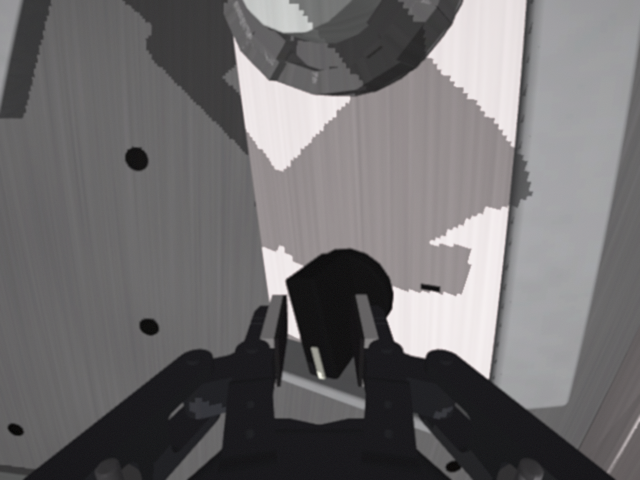

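The wrist picture shows the bar between the fingers at (330,325), lagging the tool by some degrees. I'll measure its angle and depth.

```bash
cat >> h.py <<'E'
def knob(p):
    w=cloud(p); d=w-(T-.0013*ey); X=d@xh;Y=d@ey;h=d@n
    blk=p['color'].max(-1)<70
    r=np.hypot(X,Y)
    for lo in (.036,.040,.044,.048,.050,.052,.054,.056,.058,.060,.062): 
        k=(r<.034)&(h>lo)&(h<lo+.004); print(lo,k.sum(),end=' ')
    print()
    return w,X,Y,h,r
E
python3 - <<'E'
from h import *
p=get_image('wrist'); w,X,Y,h,r=knob(p)
k=(r<.034)&(h>.0565)&(h<.0635)
xy=np.c_[X[k],Y[k]]*1000; print(cv2.minAreaRect(xy.astype(np.float32)))
u,s,v=np.linalg.svd(xy-xy.mean(0),full_matrices=False); print(v[0],np.degrees(np.arctan2(v[0][1],v[0][0])))
p=get_image('top'); save(p,'t4')
cv2.imwrite('pics/t4c.png',cv2.resize(p['color'][150:300,360:560,::-1],(800,600)))
E
```

```text
0.036 394 0.04 640 0.044 762 0.048 806 0.05 857 0.052 919 0.054 966 0.056 2372 0.058 3340 0.06 1640 0.062 372 
((1.9678447246551514, 2.4161720275878906), (50.14248275756836, 47.585933685302734), 47.700904846191406)
[ 0.25084446 -0.96802741] -75.47251168085126
```

Call:
jog_arm(targets="0 0 0 0.6 0.65; 0 0 0 1.2 0.65; 0 0 0 1.5 0.65; 0 0 0 1.5 0.65")

```text
clock: 8.8
tcp_pos: [0.5858, -0.3452, 0.1219]
tool_rot: [0.001, 0.743, 0.669, 0.002]
force: [4.7, 5.9, 2.8]
opening: 0.346
```

```bash
python3 - <<'E'
from h import *
info()
p=get_image('wrist'); save(p,'w5'); w,X,Y,h,r=knob(p)
k=(r<.034)&(h>.0565)&(h<.0635)
xy=np.c_[X[k],Y[k]]*1000; print(cv2.minAreaRect(xy.astype(np.float32)))
u,s,v=np.linalg.svd(xy-xy.mean(0),full_matrices=False); print(v[0],np.degrees(np.arctan2(v[0][1],v[0][0])))
E
```

```text
t 8.8 tcp [ 0.5858 -0.3452  0.1219] psi -6.0 tilt 0.24 q [-0.64  0.43  1.55  0.    1.15 -0.53] F [4.7 5.9 2.8] T [ 1.14 -0.97  0.92] op 0.346
0.036 483 0.04 622 0.044 772 0.048 880 0.05 911 0.052 966 0.054 1031 0.056 2244 0.058 3059 0.06 1533 0.062 375 
((2.5842628479003906, 3.4786529541015625), (48.12949752807617, 49.07902526855469), 44.050987243652344)
[ 0.3045257  -0.95250412] -72.27036897604413
```

View pics/w5.png

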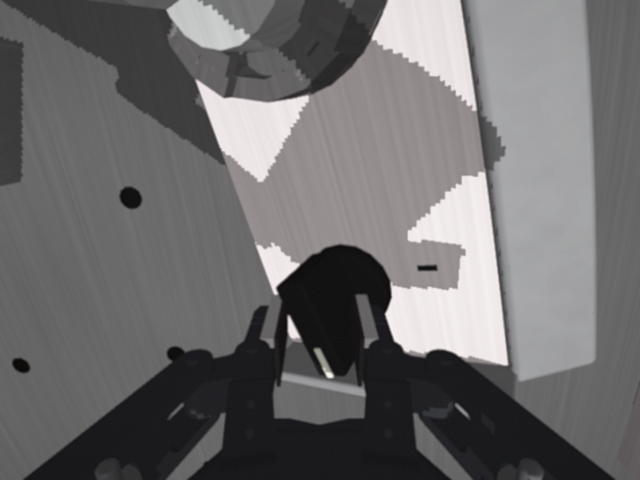

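Moment about z rose to 0.92 N m, so the knob is at its end stop and still out (bar top at 58–60 mm). I'll back off, rise, and measure again.

Call:
jog_arm(targets="0 0 0 -0.8 0.65; 0 0 0 -1.5 0.65; 0 0 -0.6 -1.5 0.65; 0 0 -1.2 -1.5 0.65; 0 0 -1.8 -1.5 0.8; 0 0 -1.8 -1.5 1; 0 0 -1.8 -1.5 1; 0 0 -1.8 -1.5 1")

```text
clock: 9.85
tcp_pos: [0.5831, -0.3466, 0.1739]
tool_rot: [-0.001, 0.671, 0.741, -0.0]
force: [-0.4, 0.8, -0.9]
opening: 0.002
```

```bash
python3 - <<'E'
from h import *
info()
p=get_image('wrist'); save(p,'w6'); w,X,Y,h,r=knob(p)
k=(r<.034)&(h>.0565)&(h<.0635)
xy=np.c_[X[k],Y[k]]*1000; print(cv2.minAreaRect(xy.astype(np.float32)))
u,s,v=np.linalg.svd(xy-xy.mean(0),full_matrices=False); print(v[0],np.degrees(np.arctan2(v[0][1],v[0][0])))
T2=T-.0013*ey
to(T2+.060*n,None,'bar top centre'); 
to(T2+.062*n-.008*xh,None,'start'); sh(-.016*n)
E
```

```text
t 9.85 tcp [ 0.5831 -0.3466  0.1739] psi 5.7 tilt 0.13 q [-0.64  0.38  1.52 -0.    1.24 -0.74] F [-0.4  0.8 -0.9] T [ 0.   -0.01  0.  ] op 0.002
0.036 271 0.04 302 0.044 284 0.048 312 0.05 312 0.052 308 0.054 321 0.056 1002 0.058 1324 0.06 497 0.062 0 
((-0.6573014259338379, 3.0723400115966797), (16.780452728271484, 43.5416259765625), 10.130941390991211)
[ 0.20554594 -0.97864747] -78.13854040863725
bar top centre target [ 0.5822 -0.3476  0.1375] row: -0.03 -0.03 1.21 0.00
start target [ 0.5744 -0.3491  0.1352] row: -0.06 -0.29 1.29 0.00
 shift row 0.021 0.267 0.461
```

View pics/w6.png

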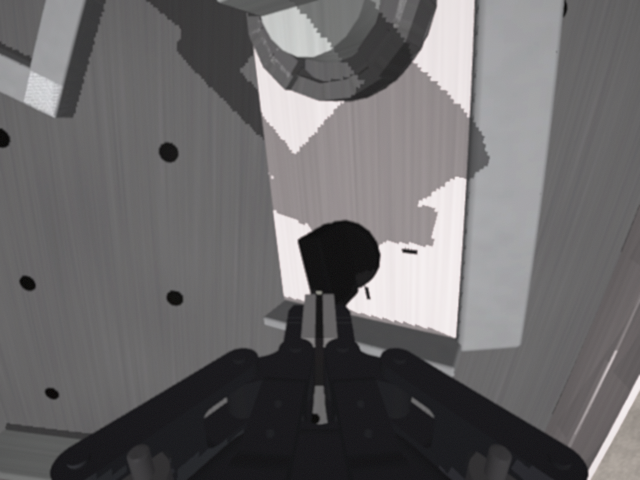

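The bar lies at about 79–80°, i.e. 1.38–1.40 rad. I'll push it in with shut fingers along −n.

```bash
python3 - <<'E'
from h import *
T2=T-.0013*ey
to(T2+.068*n-.006*xh,None,'start'); to(T2+.054*n-.006*xh); to(T2+.049*n-.006*xh)
E
```

```text
start target [ 0.5732 -0.3493  0.1414] row: -0.06 -0.34 1.08 0.00
 target [ 0.5801 -0.348   0.1293] row: -0.04 -0.10 1.49 0.00
 target [ 0.5825 -0.3476  0.1249] row: -0.03 -0.02 1.63 0.00
```

Call:
jog_arm(targets="-0.06 -0.34 0.5 0 1; -0.06 -0.34 1.08 0 1; -0.05 -0.26 1.22 0 1; -0.05 -0.18 1.36 0 1; -0.04 -0.1 1.49 0 1; -0.04 -0.1 1.49 0 1")

```text
clock: 10.65
tcp_pos: [0.5816, -0.3486, 0.1305]
tool_rot: [0.001, 0.671, 0.742, 0.0]
force: [-0.7, 0.0, 0.9]
opening: -0.003
```

```bash
python3 - <<'E'
from h import *
info(); p,R,s=tool(); g=p-T; print(g@xh,g@ey,g@n); sh(-.003*n)
p=get_image('scene'); cv2.imwrite('pics/s7c.png',cv2.resize(p['color'][100:250,60:260,::-1],(800,600)))
E
```

```text
t 10.65 tcp [ 0.5816 -0.3486  0.1305] psi 5.7 tilt 0.07 q [-0.64  0.42  1.55  0.    1.17 -0.74] F [-0.7  0.   0.9] T [-0.01  0.03 -0.03] op -0.003
-0.0041859229346929636 -0.0021464358037648376 0.05438198221395136
 shift row 0.004 0.050 0.087
```

View pics/s7c.png

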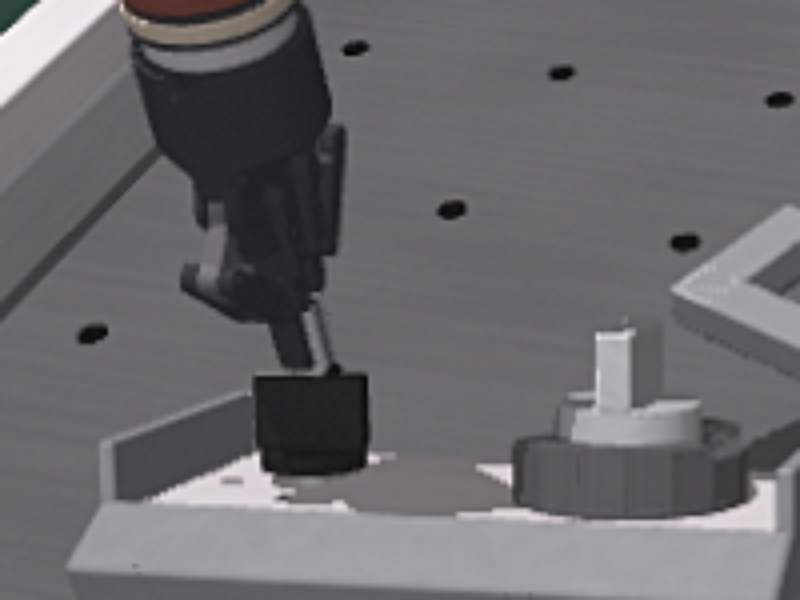

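The knob's skirt at (310,470) is nearly down on the panel. I'll push the rest in.

Call:
jog_arm(targets="0 0.05 0.09 0 1; 0.01 0.09 0.15 0 1; 0.01 0.11 0.2 0 1; 0.01 0.11 0.2 0 1")

```text
clock: 11.2
tcp_pos: [0.5846, -0.3484, 0.1261]
tool_rot: [0.001, 0.671, 0.742, -0.0]
force: [-2.9, 0.6, 6.2]
opening: -0.002
```

```bash
python3 - <<'E'
from h import *
info(); p,R,s=tool(); g=p-T; print(g@xh,g@ey,g@n); sh(-.003*n)
p=get_image('scene'); cv2.imwrite('pics/s8c.png',cv2.resize(p['color'][100:250,60:260,::-1],(800,600)))
E
```

```text
t 11.2 tcp [ 0.5846 -0.3484  0.1261] psi 5.7 tilt 0.07 q [-0.64  0.43  1.55 -0.    1.16 -0.74] F [-2.9  0.6  6.2] T [0.11 0.39 0.07] op -0.002
-0.003781500041834661 -0.0024552014736811865 0.04902046597642202
 shift row 0.004 0.050 0.087
```

View pics/s8c.png

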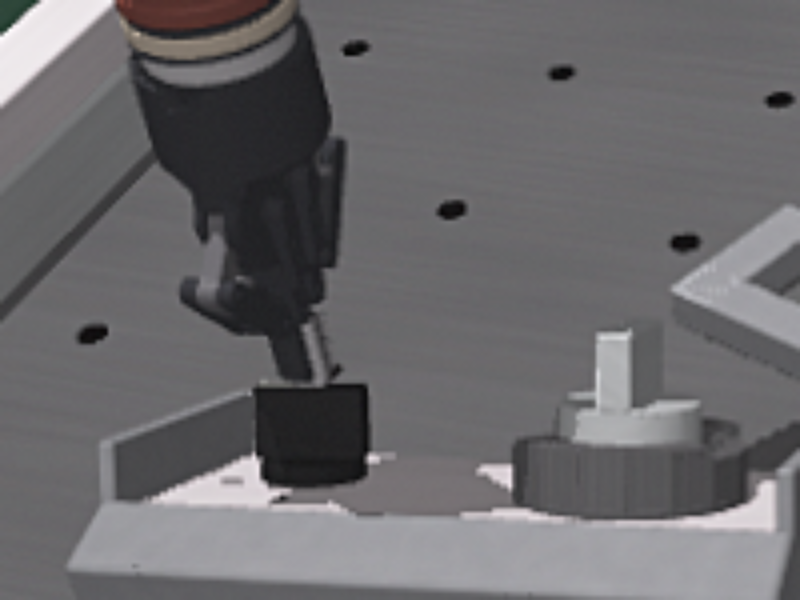

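Call:
jog_arm(targets="0 0.03 0.06 0 1; 0.01 0.06 0.11 0 1; 0.01 0.06 0.11 0 1")

```text
clock: 11.62
tcp_pos: [0.5852, -0.3486, 0.1257]
tool_rot: [-0.0, 0.671, 0.742, -0.001]
force: [-10.1, 1.8, 16.2]
opening: 0.002
```

```bash
python3 - <<'E'
from h import *
info(); p,R,s=tool(); g=p-T; print(g@xh,g@ey,g@n)
to(H+.051*n+.018*n-.019*Z+.09*Z,-79.7)
E
```

```text
t 11.62 tcp [ 0.5852 -0.3486  0.1257] psi 5.8 tilt 0.16 q [-0.64  0.43  1.55 -0.    1.16 -0.74] F [-10.1   1.8  16.2] T [0.43 1.59 0.03] op 0.002
-0.0034973490869295923 -0.0027839258334755356 0.04841004526496766
 target [ 0.5511 -0.2002  0.2163] row: 5.03 -0.64 -3.03 10.68
```

The knob is firmly at its inner stop (16 N). I'll go up and over to the cover, turning for the side grip.

Call:
jog_arm(targets="0 -0.3 -1 0 1; 0 -0.5 -2.5 1 1; 1 -0.64 -3.1 2.3 0.8; 2.5 -0.64 -3.1 3.6 0.5; 4 -0.64 -3.1 4.9 0.5; 5 -0.64 -3.1 6.2 0.5; 5 -0.64 -3.1 7.5 0.5; 5 -0.64 -3.1 8.8 0.5; 5 -0.64 -3.1 10.1 0.5; 5 -0.64 -3.1 10.7 0.5")

```text
clock: 12.88
tcp_pos: [0.5521, -0.1999, 0.2139]
tool_rot: [-0.0, 0.996, 0.087, 0.0]
force: [-0.8, 0.4, -0.7]
opening: 0.499
```

```bash
python3 - <<'E'
from h import *
p=get_image('wrist');save(p,'w9')
info(); to(H+.051*n+.018*n-.019*Z,-79.7)
for c in [T-.0013*ey,H]:
    w=cloud(p); d=w-c; X=d@xh;Y=d@ey;h=d@n; r=np.hypot(X,Y); z=.046 if c is not H else .078
    k=(r<.034)&(abs(h-z)<.004); print(k.sum(),np.median(h[k]) if k.sum() else 0,cv2.minAreaRect((np.c_[X[k],Y[k]]*1000).astype(np.float32)))
    k=(r<.034)&(abs(h-z-.012)<.003); print('out?',k.sum())
k=(abs(h)<.006)&(r>.06)&(r<.1); print('panel',np.median(h[k]))
p=get_image('top');cv2.imwrite('pics/t9c.png',cv2.resize(p['color'][150:300,360:560,::-1],(800,600)))
E
```

```text
t 12.93 tcp [ 0.5521 -0.1999  0.2139] psi -80.1 tilt 0.03 q [-0.47  0.15  1.72  0.    1.27  0.93] F [ 0.1 -0.2 -0.2] T [-0.01  0.05 -0.02] op 0.5
 target [ 0.5511 -0.2002  0.1263] row: -0.04 0.00 2.92 -0.05
1245 0.04624438977298424 ((-0.1041865348815918, 0.25951194763183594), (17.854516983032227, 50.45490264892578), 10.057475090026855)
out? 0
1430 0.07808595975640586 ((0.8602962493896484, -1.027766227722168), (16.01905059814453, 60.378971099853516), 89.76271057128906)
out? 0
panel 0.00037722731062215365
```

View pics/w9.png

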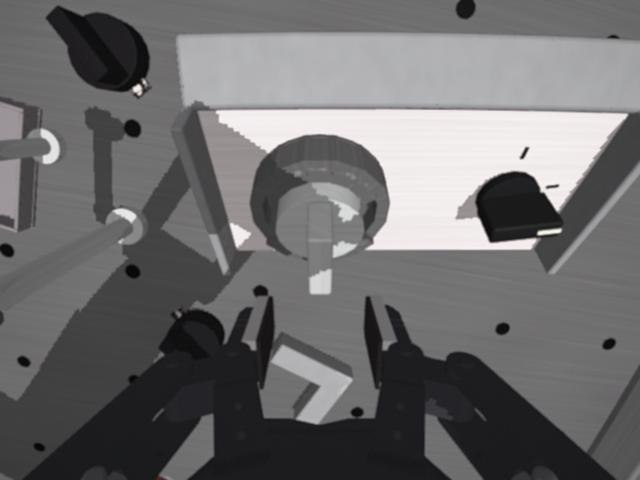

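View pics/t9c.png

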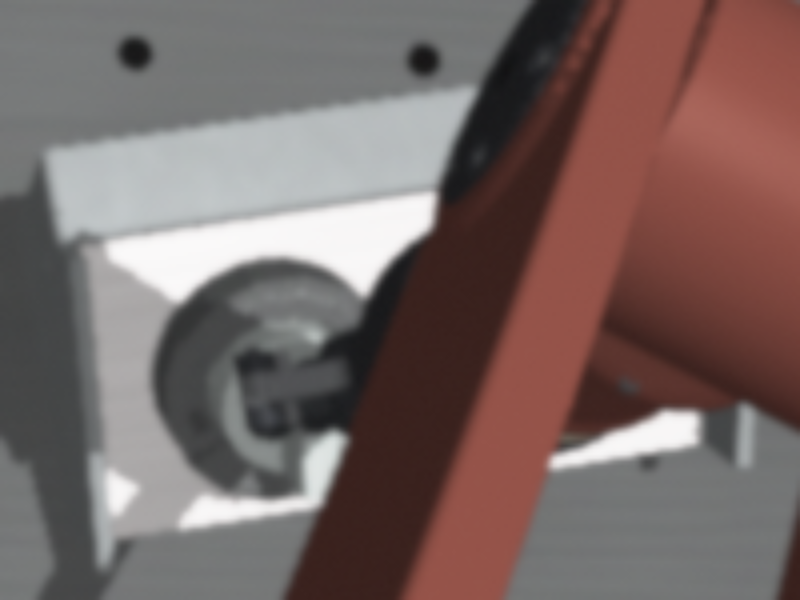

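The wrist depth gives the knob bar top at 46.2 mm at about 80°, so it is in and at its stop. The cover bar is at (320,245) along the slope. I'll go down and grip it.

Call:
jog_arm(targets="0 0.03 1.5 0 0.5; 0 0.03 2.6 0 0.5; 0 0.03 2.9 0 0.5; 0 0.03 2.9 0 0.6; 0 0.03 2.9 0 1; 0 0.03 2.9 0 1; 0 0.03 2.9 0 1; 0 0.03 2.9 0 1; 0 0.03 2.9 0 1")

```text
clock: 14.1
tcp_pos: [0.5527, -0.2016, 0.128]
tool_rot: [0.001, 0.996, 0.088, 0.001]
force: [-0.4, -0.2, 3.4]
opening: 0.175
```

```bash
cat >>h.py <<'E'
def hp():
    p,R,s=tool(); g=p+.019*Z-H; print('grasp pt in holder frame mm',(np.array([g@xh,g@ey,g@n])*1000).round(1),'F in holder',np.round([s['force']@xh,s['force']@ey,s['force']@n],1))
E
python3 - <<'E'
from h import *
info(); hp(); sh(-.010*n,'press10'); sh(-.011*n,'press11')
E
```

```text
t 14.1 tcp [ 0.5527 -0.2016  0.128 ] psi -79.9 tilt 0.13 q [-0.47  0.25  1.78 -0.    1.11  0.93] F [-0.4 -0.2  3.4] T [-0.15 -0.06 -0.  ] op 0.175
grasp pt in holder frame mm [ 2.1 -1.7 69.8] F in holder [ 1.3 -0.1  3.1]
press10 shift row 0.166 -0.001 0.289
press11 shift row 0.183 -0.001 0.318
```

Call:
jog_arm(targets="0.05 0 0.09 0 1; 0.1 0 0.18 0 1; 0.15 0 0.27 0 1; 0.2 0 0.35 0 1; 0.2 0 0.35 0 1; 0.2 0 0.35 0 1")

```text
clock: 14.85
tcp_pos: [0.5583, -0.2006, 0.1182]
tool_rot: [0.001, 0.996, 0.088, 0.0]
force: [-2.6, 0.0, 9.8]
opening: 0.175
```

```bash
python3 - <<'E'
from h import *
info(); hp()
p=get_image('scene'); cv2.imwrite('pics/s10c.png',cv2.resize(p['color'][100:250,130:330,::-1],(800,600)))
E
```

```text
t 14.85 tcp [ 0.5583 -0.2006  0.1182] psi -79.9 tilt 0.08 q [-0.46  0.27  1.78 -0.    1.09  0.93] F [-2.6  0.   9.8] T [ 0.01  0.33 -0.03] op 0.175
grasp pt in holder frame mm [ 2.1 -1.7 58.4] F in holder [2.7 0.5 9.8]
```

View pics/s10c.png

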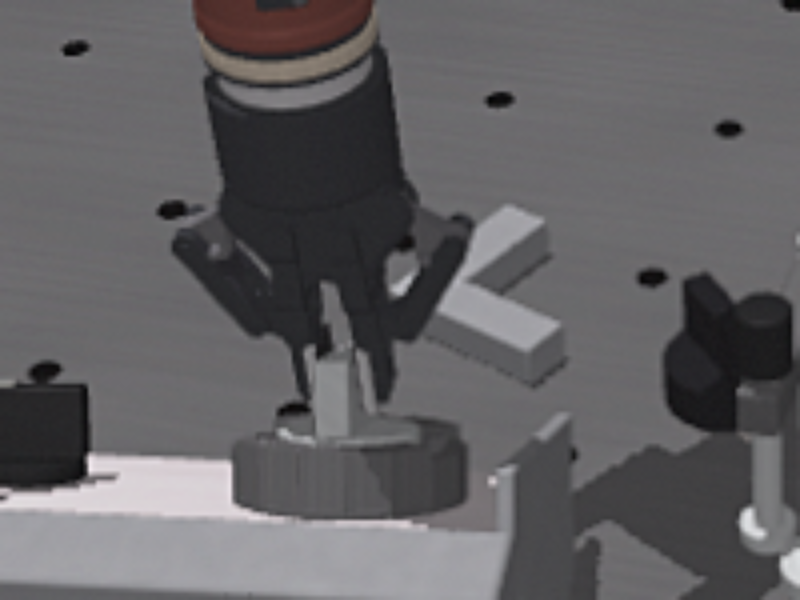

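The cover is pressed in 11.4 mm, with the disc nearly flush with the rim at (340,430). Now I'll turn it anticlockwise.

Call:
jog_arm(targets="-0.02 0.02 -0.02 -0.7 1; -0.03 0.02 -0.02 -1.4 1; -0.03 0.02 -0.02 -2.1 1; -0.03 0.02 -0.02 -2.8 1; -0.03 0.02 -0.02 -2.8 1")

```text
clock: 15.52
tcp_pos: [0.5584, -0.2048, 0.1207]
tool_rot: [0.004, 0.96, 0.28, 0.0]
force: [-5.0, -4.4, 13.1]
opening: 0.175
```

```bash
python3 - <<'E'
from h import *
info(); hp()
p=get_image('scene'); cv2.imwrite('pics/s11c.png',cv2.resize(p['color'][100:250,130:330,::-1],(800,600)))
E
```

```text
t 15.53 tcp [ 0.5584 -0.2048  0.1207] psi -57.4 tilt 0.49 q [-0.47  0.27  1.77 -0.01  1.09  0.54] F [-5.  -4.4 13.1] T [-1.33  0.64 -0.12] op 0.175
grasp pt in holder frame mm [ 2.7 -5.8 61. ] F in holder [ 1.6 -3.4 14.2]
```

View pics/s11c.png

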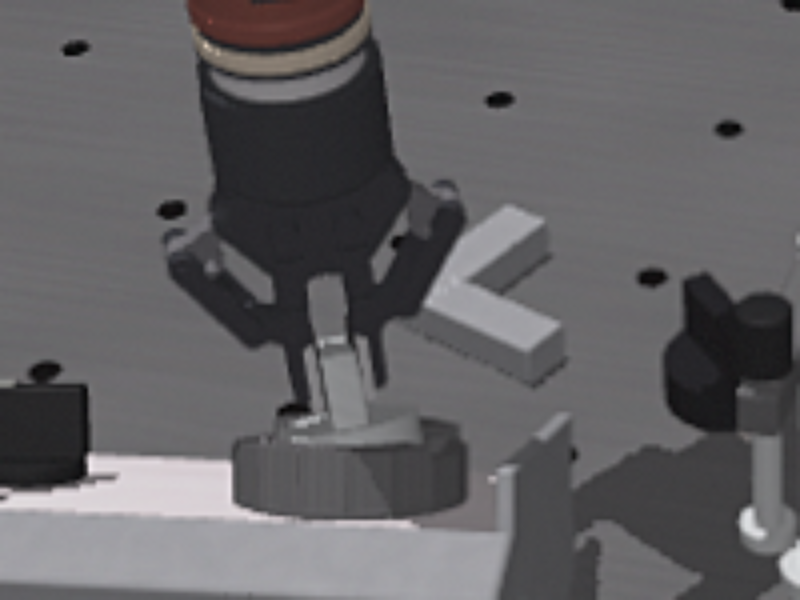

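The cover follows, tilted a few degrees because the vertical pads hold it (visible at (350,425)). I'll compensate the depth and sideways offset and go on turning in small steps.

```bash
python3 - <<'E'
from h import *
sh(-.002*n,'deeper2'); sh(.003*ey,'left3'); sh(-.002*n+.002*ey)
E
```

```text
deeper2 shift row 0.031 0.012 0.058
left3 shift row 0.038 -0.093 -0.001
 shift row 0.056 -0.050 0.057
```

Call:
jog_arm(targets="0.06 -0.05 0.06 0 1; 0.06 -0.05 0.06 -0.7 1; 0.06 -0.05 0.06 -1.4 1; 0.06 -0.05 0.06 -1.4 1")

```text
clock: 16.08
tcp_pos: [0.5603, -0.2055, 0.1222]
tool_rot: [0.007, 0.928, 0.372, 0.0]
force: [-9.4, -8.2, 22.1]
opening: 0.178
```

```bash
python3 - <<'E'
from h import *
info(); hp()
p=get_image('scene'); cv2.imwrite('pics/s12c.png',cv2.resize(p['color'][150:240,150:270,::-1],(800,600)))
p=get_image('wrist'); save(p,'w12')
E
```

```text
t 16.07 tcp [ 0.5603 -0.2055  0.1222] psi -46.3 tilt 0.86 q [-0.46  0.27  1.77 -0.01  1.09  0.35] F [-9.4 -8.2 22.1] T [-2.2   1.15 -0.37] op 0.178
grasp pt in holder frame mm [ 5.  -6.9 61.5] F in holder [ 1.8 -6.4 24.5]
```

View pics/s12c.png

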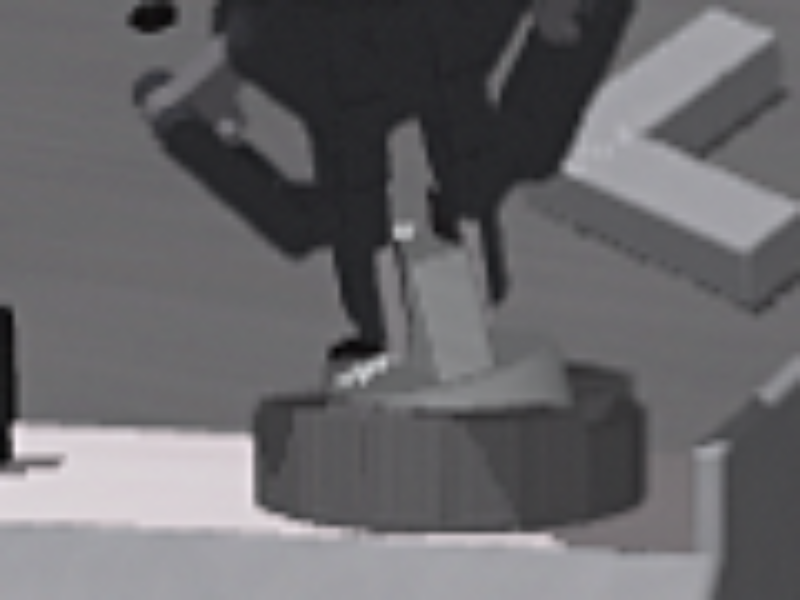

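View pics/w12.png

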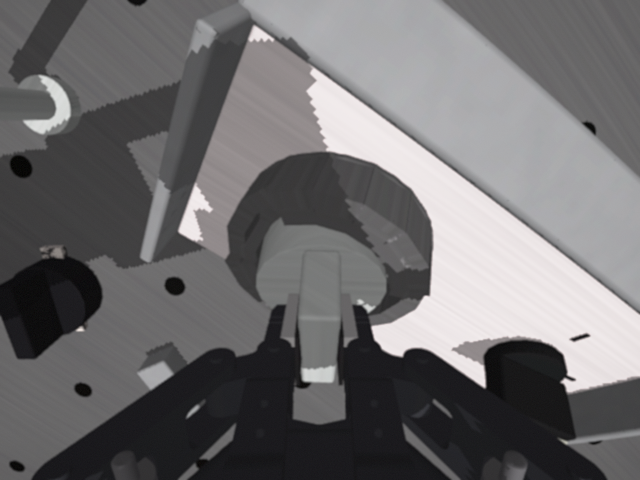

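The cover is tilted about 13° at a turn of roughly 33°, with 24 N on the wrist. I'll turn a bit more to clear the teeth, then let go so it levels itself under the lips.

Call:
jog_arm(targets="0 0 0 -0.5 1; 0 0 0 -1 1; 0 0 0 -1.4 1; 0 0 0 -1.4 1")

```text
clock: 16.68
tcp_pos: [0.5609, -0.2066, 0.123]
tool_rot: [0.008, 0.889, 0.458, 0.0]
force: [-8.1, -10.0, 23.8]
opening: 0.178
```

```bash
python3 - <<'E'
from h import *
info(); hp()
p=get_image('scene'); cv2.imwrite('pics/s13c.png',cv2.resize(p['color'][150:240,150:270,::-1],(800,600)))
E
```

```text
t 16.68 tcp [ 0.5609 -0.2066  0.123 ] psi -35.5 tilt 0.95 q [-0.47  0.27  1.77 -0.01  1.09  0.16] F [ -8.1 -10.   23.8] T [-2.79  1.24 -2.26] op 0.178
grasp pt in holder frame mm [ 5.8 -8.  61.9] F in holder [ 3.4 -8.4 25.4]
```

View pics/s13c.png

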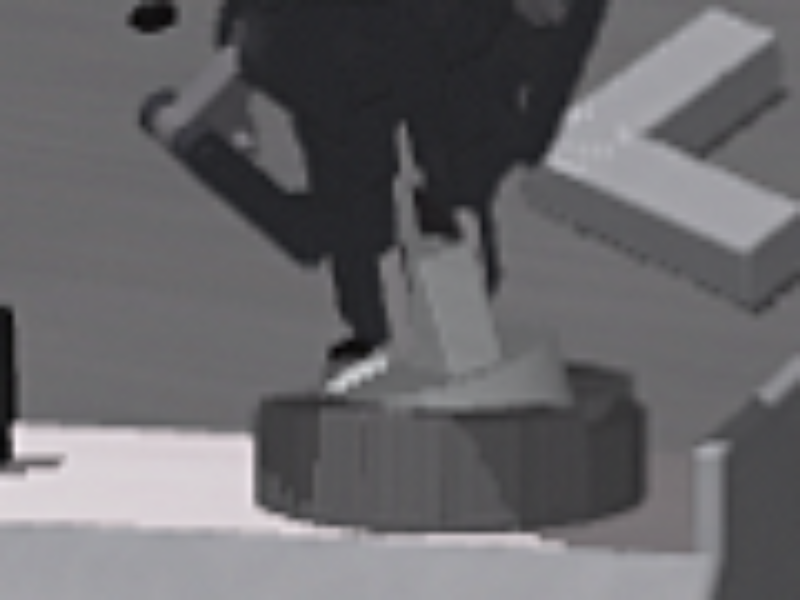

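Moment about z jumped to −2.3 N m, so it is jamming. I'll release and see where the cover settles.

Call:
jog_arm(targets="0 0 0 0.7 0.9; 0 0 0 1 0.5; 0 0 0 1 0.5; 0 0 -1.2 1 0.5; 0 0 -2.3 1 0.5; 0 0 -2.3 1 0.5; 0 0 -2.3 1 0.5")

```text
clock: 17.6
tcp_pos: [0.5568, -0.198, 0.1827]
tool_rot: [-0.001, 0.917, 0.398, -0.001]
force: [0.5, -0.4, -1.5]
opening: 0.504
```

```bash
cat >>h.py <<'E'
def cov(p,rmax=.036,tol=.02):
    w=cloud(p); d=w-H; X=d@xh;Y=d@ey;h=d@n; r=np.hypot(X,Y)
    k=(r<rmax)&(h>.055)&(h<.10)
    hh,e=np.histogram(h[k],bins=np.arange(.055,.1,.001)); i=hh.argmax(); print('peak h',e[i],hh[i]); 
    k&=(h>e[i]-.004)&(h<e[i]+.005)
    P=np.c_[X[k],Y[k],h[k]]; c=P.mean(0); nv=np.linalg.svd(P-c)[2][2]; nv*=np.sign(nv[2])
    rr=cv2.minAreaRect((P[:,:2]*1000).astype(np.float32)); b=cv2.boxPoints(rr); e1=b[1]-b[0];e2=b[2]-b[1]; L=e1 if np.hypot(*e1)>np.hypot(*e2) else e2
    print('n pts',k.sum(),'centre',np.round(rr[0],1),np.round(c*1000,1),'size',np.round(rr[1],1),'bar angle deg',round((np.degrees(np.arctan2(L[1],L[0]))+90)%180-90,1),'top normal',nv.round(3))
E
python3 - <<'E'
from h import *
info(); hp()
p=get_image('wrist'); save(p,'w14'); cov(p)
p=get_image('scene'); cv2.imwrite('pics/s14c.png',cv2.resize(p['color'][150:240,150:270,::-1],(800,600))); cov(p)
E
```

```text
t 17.6 tcp [ 0.5568 -0.198   0.1827] psi -43.1 tilt 0.16 q [-0.46  0.19  1.74 -0.    1.21  0.29] F [ 0.5 -0.4 -1.5] T [-0.03  0.03 -0.02] op 0.504
grasp pt in holder frame mm [ 33.5   1.1 114.8] F in holder [-0.4 -0.4 -1.5]
peak h 0.07100000000000001 1057
n pts 1833 centre [-1.4 -0.1] [ 3.2  2.3 70.9] size [60.5 15.9] bar angle deg 34.7 top normal [ 0.049 -0.04   0.998]
peak h 0.07 32
n pts 85 centre [2.2 1.2] [ 8.4  3.3 69.4] size [58.  15.4] bar angle deg 34.8 top normal [ 0.125 -0.141  0.982]
```

View pics/s14c.png

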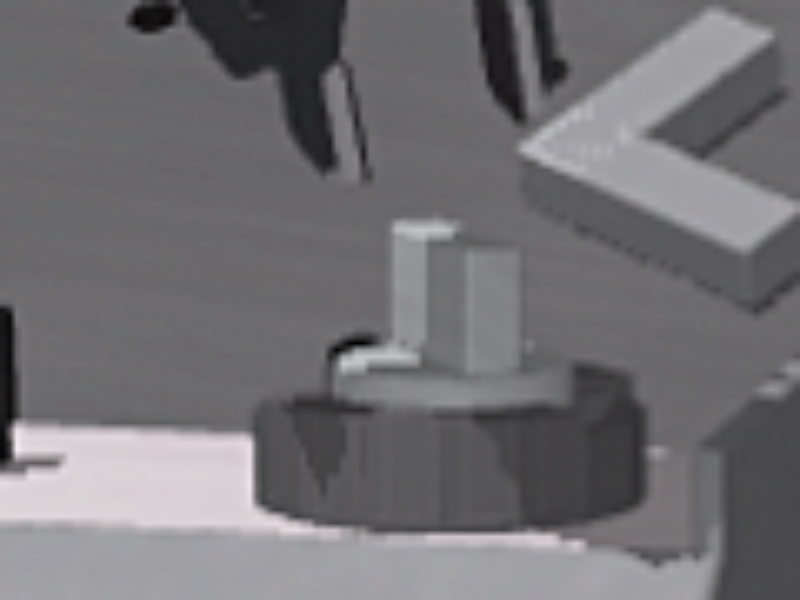

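View pics/w14.png

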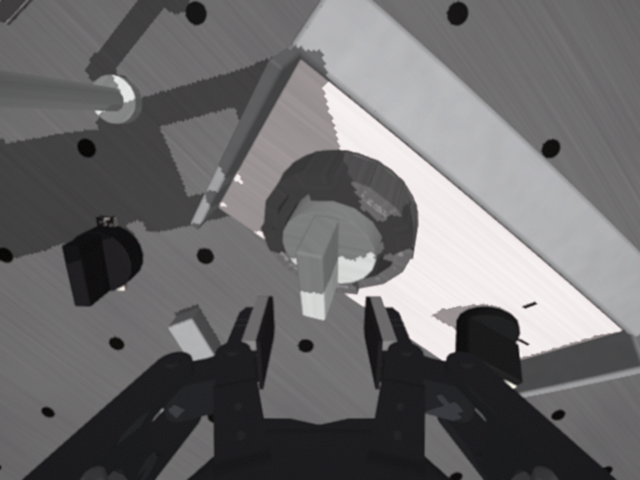

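Released, the cover sits level at 34.7° and 7 mm deep, held under a tooth, so it keeps its place. The wrist picture shows the bar at (320,255). I'll turn it on with the bar loosely straddled so the pads don't tilt it.

```bash
python3 - <<'E'
from h import *
info(); H2=H+.0005*xh-.0003*ey
to(H2+.064*n-.010*Z,-40.7)
E
```

```text
t 17.7 tcp [ 0.5564 -0.1977  0.1819] psi -43.1 tilt 0.25 q [-0.46  0.19  1.74 -0.    1.21  0.29] F [ 0.8 -0.6  0. ] T [-0.01  0.03  0.06] op 0.498
 target [ 0.554  -0.1999  0.1312] row: -0.11 -0.00 1.69 -0.30
```

Call:
jog_arm(targets="-0.11 0 0.8 -0.3 0.5; -0.11 0 1.7 -0.3 0.55; -0.11 0 1.7 -0.3 0.62; -0.11 0 1.7 -1.3 0.62; -0.11 0 1.7 -2.3 0.62; -0.11 0 1.7 -3.3 0.62; -0.11 0 1.7 -4.3 0.62; -0.11 0 1.7 -5 0.62; -0.11 0 1.7 -5 0.62")

```text
clock: 18.82
tcp_pos: [0.5553, -0.2005, 0.134]
tool_rot: [-0.001, 0.726, 0.687, -0.0]
force: [-2.3, 1.2, 3.4]
opening: 0.379
```

```bash
python3 - <<'E'
from h import *
info(); hp()
p=get_image('wrist'); save(p,'w15'); 
p=get_image('scene'); cv2.imwrite('pics/s15c.png',cv2.resize(p['color'][150:240,150:270,::-1],(800,600))); cov(p)
E
```

```text
t 18.82 tcp [ 0.5553 -0.2005  0.134 ] psi -3.2 tilt 0.08 q [-0.47  0.25  1.77  0.    1.12 -0.41] F [-2.3  1.2  3.4] T [ 0.25  0.37 -0.16] op 0.379
grasp pt in holder frame mm [ 7.5 -1.1 73.7] F in holder [-0.   1.6  4. ]
peak h 0.07100000000000001 20
n pts 106 centre [9.5 8.6] [10.4  7.8 71.4] size [50.1 26.2] bar angle deg 8.3 top normal [0.055 0.067 0.996]
```

View pics/s15c.png

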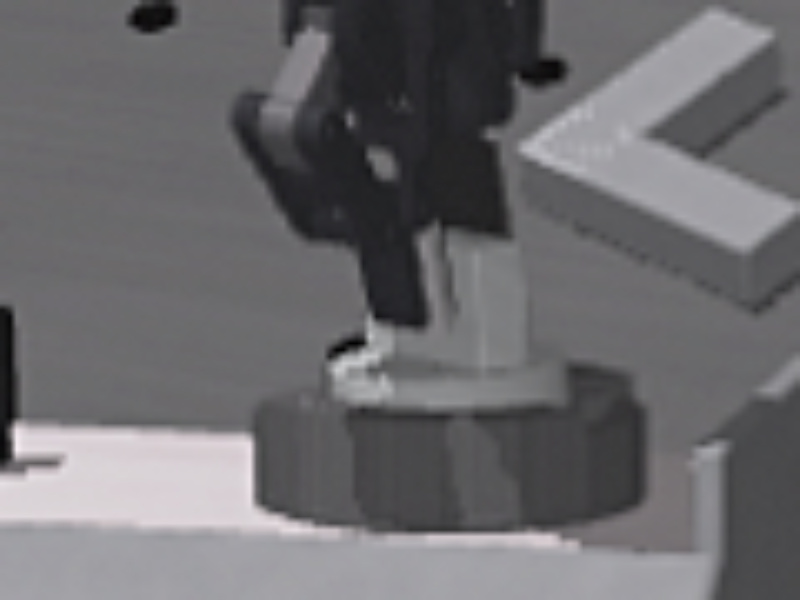

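View pics/w15.png

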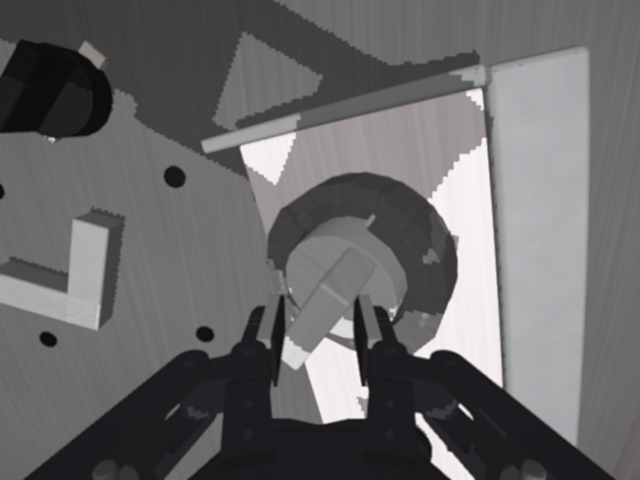

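The bar is just starting to be driven and is still level and deep. I'll go on turning.

Call:
jog_arm(targets="0 0 0 -0.8 0.64; 0 0 0 -1.6 0.64; 0 0 0 -2.4 0.64; 0 0 0 -2.4 0.64")

```text
clock: 19.42
tcp_pos: [0.5546, -0.202, 0.1344]
tool_rot: [-0.0, 0.601, 0.799, -0.002]
force: [-5.5, -0.7, 4.8]
opening: 0.36
```

```bash
python3 - <<'E'
from h import *
info(); hp()
p=get_image('wrist'); save(p,'w16'); 
p=get_image('scene'); cv2.imwrite('pics/s16c.png',cv2.resize(p['color'][150:240,150:270,::-1],(800,600))); cov(p)
E
```

```text
t 19.43 tcp [ 0.5546 -0.202   0.1344] psi 16.1 tilt 0.19 q [-0.47  0.25  1.77 -0.    1.13 -0.75] F [-5.5 -0.7  4.8] T [-0.14  0.92 -0.16] op 0.36
grasp pt in holder frame mm [ 6.8 -2.4 74.5] F in holder [-2.4  0.3  6.9]
peak h 0.057 22
n pts 119 centre [16.2 -7.1] [15.4  0.1 58.5] size [61.7 35.4] bar angle deg 82.5 top normal [-0.004  0.004  1.   ]
```

View pics/s16c.png

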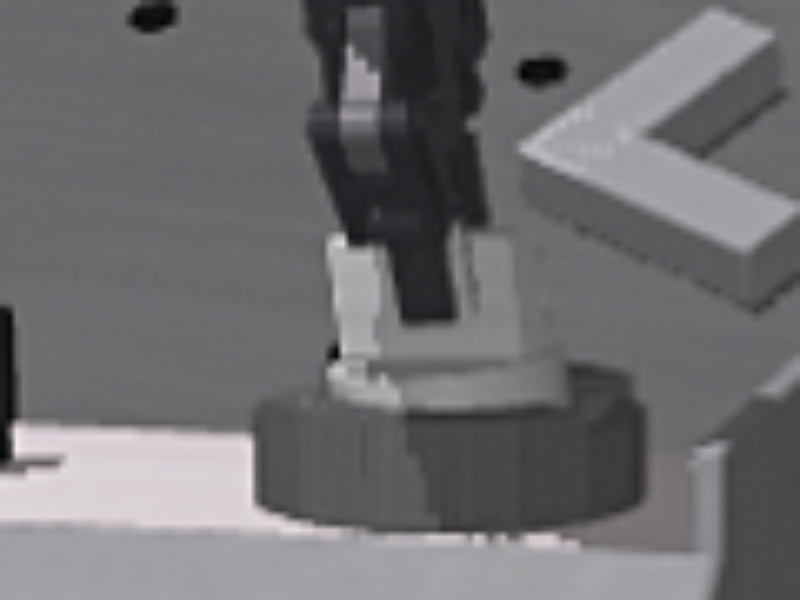

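View pics/w16.png

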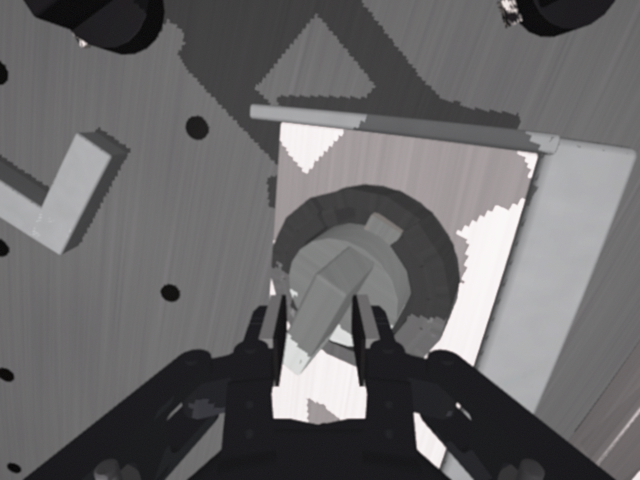

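The bar has turned to about 65° and an ear shows at the gap (383,228). I'll keep going.

Call:
jog_arm(targets="0 0 0 -0.8 0.64; 0 0 0 -1.6 0.64; 0 0 0 -2.2 0.64; 0 0 0 -2.2 0.64")

```text
clock: 20.02
tcp_pos: [0.5549, -0.2026, 0.1348]
tool_rot: [-0.0, 0.472, 0.882, -0.002]
force: [-5.6, -1.4, 5.7]
opening: 0.359
```

```bash
python3 - <<'E'
from h import *
info(); hp()
p=get_image('wrist'); save(p,'w17'); 
p=get_image('scene'); cv2.imwrite('pics/s17c.png',cv2.resize(p['color'][150:240,150:270,::-1],(800,600))); cov(p)
E
```

```text
t 20.02 tcp [ 0.5549 -0.2026  0.1348] psi 33.7 tilt 0.21 q [-0.47  0.24  1.77 -0.    1.12 -1.05] F [-5.6 -1.4  5.7] T [-0.34  0.91 -0.18] op 0.359
grasp pt in holder frame mm [ 7.2 -3.  74.7] F in holder [-2.1 -0.4  7.8]
peak h 0.055 26
n pts 96 centre [17.  -3.9] [13.8 -2.  57.4] size [34.3 59.3] bar angle deg -84.9 top normal [-0.02  -0.001  1.   ]
```

View pics/s17c.png

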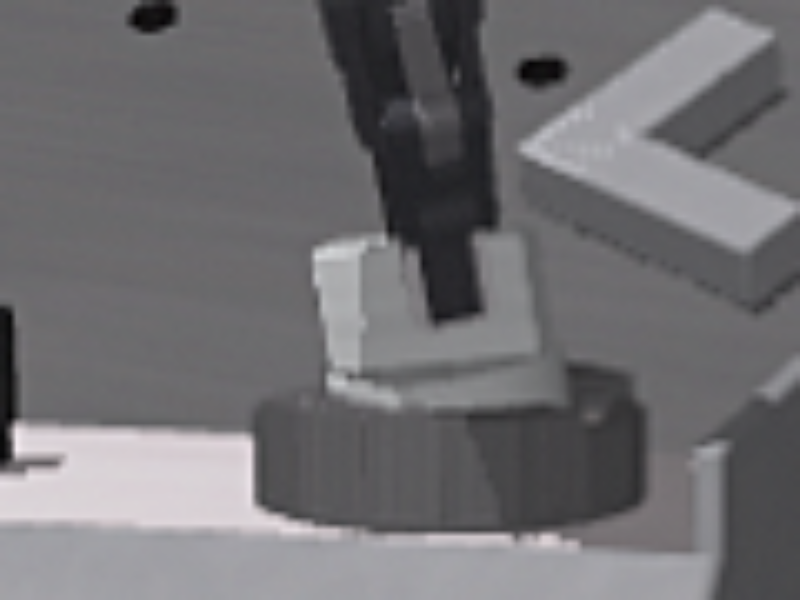

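View pics/w17.png

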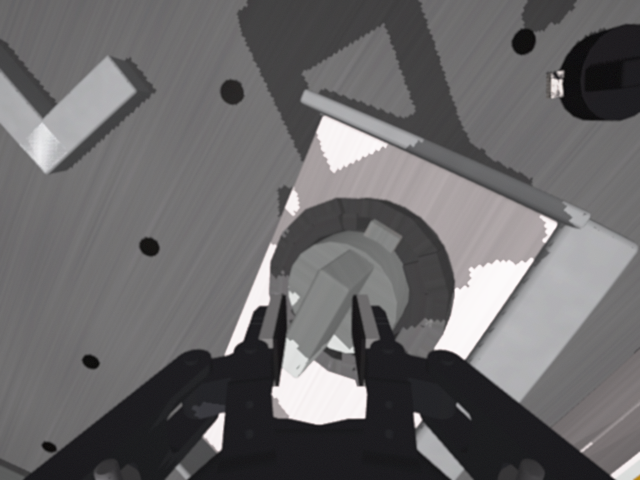

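The cover is near 80–85° and its ear is rising through the gap. I'll back the fingers off, rise, and look.

Call:
jog_arm(targets="0 0 0 1 0.55; 0 0 0 2 0.5; 0 0 -0.6 2.5 0.5; 0 0 -1.5 2.5 0.5; 0 0 -2.5 2.5 0.4; 0 0 -2.5 2.5 0.2; 0 0 -2.5 2.5 0.1")

```text
clock: 21.0
tcp_pos: [0.5553, -0.2008, 0.2076]
tool_rot: [-0.0, 0.618, 0.786, -0.0]
force: [0.2, 0.4, -0.5]
opening: 0.901
```

```bash
python3 - <<'E'
from h import *
info(); hp()
p=get_image('wrist'); save(p,'w18'); cov(p)
p=get_image('scene'); cv2.imwrite('pics/s18c.png',cv2.resize(p['color'][150:240,150:270,::-1],(800,600))); cov(p)
E
```

```text
t 21.0 tcp [ 0.5553 -0.2008  0.2076] psi 13.7 tilt 0.03 q [-0.47  0.17  1.72 -0.    1.26 -0.7 ] F [ 0.2  0.4 -0.5] T [ 0.01 -0.03 -0.02] op 0.901
grasp pt in holder frame mm [ 44.2  -1.4 137.4] F in holder [-0.1  0.4 -0.6]
peak h 0.08100000000000002 1110
n pts 2105 centre [-2.1  0.1] [-0.7  2.4 81. ] size [60.4 16.4] bar angle deg 78.8 top normal [ 0.083 -0.01   0.997]
peak h 0.08000000000000002 39
n pts 127 centre [ 0.3 -0.7] [ 4.   1.2 79. ] size [62.2 18.8] bar angle deg 78.5 top normal [ 0.184 -0.028  0.982]
```

View pics/s18c.png

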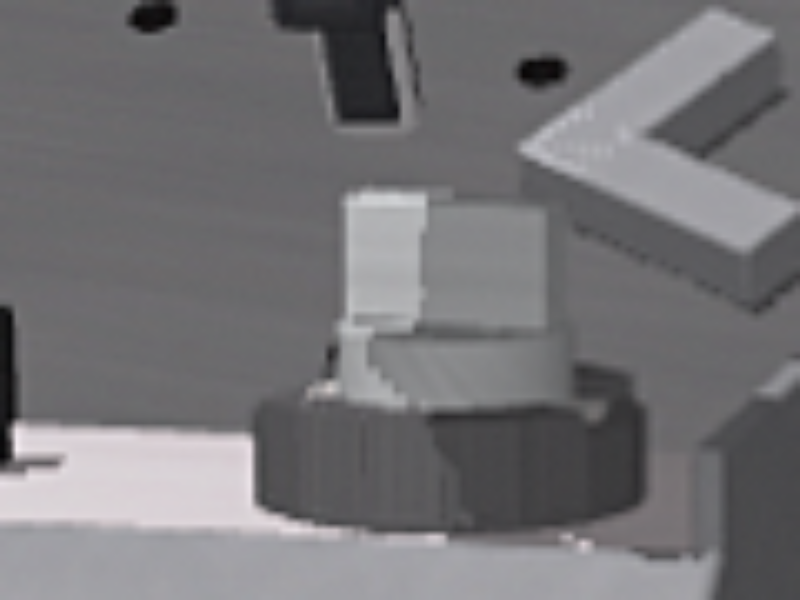

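View pics/w18.png

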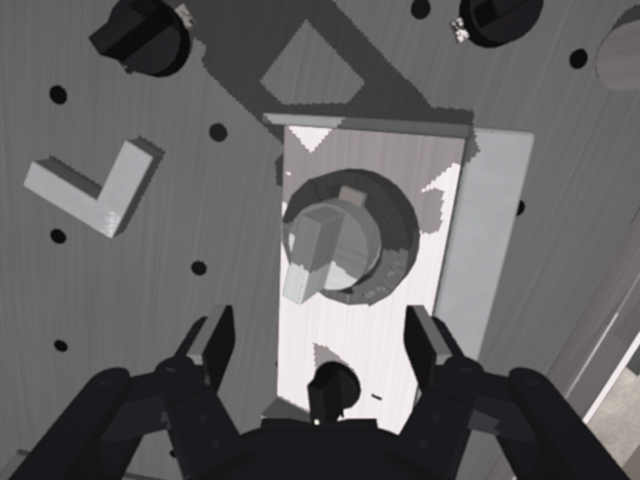

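The cover popped up to +3 mm at 78.8° (bar top 81 mm, level), so it is free in the gaps. Now I'll grip the bar by its ends, where the faces stay parallel to the pads.

```bash
python3 - <<'E'
from h import *
info(); to(H+.066*n-.014*Z-.001*xh,90.6)
E
```

```text
t 21.1 tcp [ 0.5547 -0.2004  0.2066] psi 13.7 tilt 0.16 q [-0.47  0.17  1.72 -0.    1.26 -0.7 ] F [ 0.4 -1.1 -0.4] T [-0.02  0.04  0.  ] op 0.902
 target [ 0.5517 -0.2001  0.1282] row: 0.03 -0.09 2.61 -9.61
```

Call:
jog_arm(targets="0.03 -0.09 0 -1.2 0; 0.03 -0.09 0 -2.4 0; 0.03 -0.09 0 -3.6 0; 0.03 -0.09 0 -4.8 0; 0.03 -0.09 0 -6 0; 0.03 -0.09 0 -7.2 0; 0.03 -0.09 0 -8.4 0; 0.03 -0.09 0.5 -9.6 0; 0.03 -0.09 1.2 -9.6 0; 0.03 -0.09 1.2 -9.6 0")

```text
clock: 22.35
tcp_pos: [0.5503, -0.1994, 0.1687]
tool_rot: [-0.003, -0.004, 1.0, 0.002]
force: [-0.1, 0.1, -0.0]
opening: 0.999
```

```bash
python3 - <<'E'
from h import *
p=get_image('wrist'); save(p,'w19'); cov(p)
info(); to(H+.066*n-.014*Z-.001*xh,90.6)
E
```

```text
peak h 0.08100000000000002 1781
n pts 3575 centre [-2.7 -0.7] [-2.3 -0.1 81.2] size [60.4 16.2] bar angle deg 78.8 top normal [ 0.008 -0.     1.   ]
t 22.4 tcp [ 0.5514 -0.2     0.1704] psi 90.5 tilt 0.24 q [-0.47  0.2   1.76 -0.    1.19 -2.05] F [-0.9  0.4  1.4] T [-0.02 -0.01  0.02] op 1.001
 target [ 0.5517 -0.2001  0.1282] row: -0.01 -0.01 1.41 -0.01
```

View pics/w19.png

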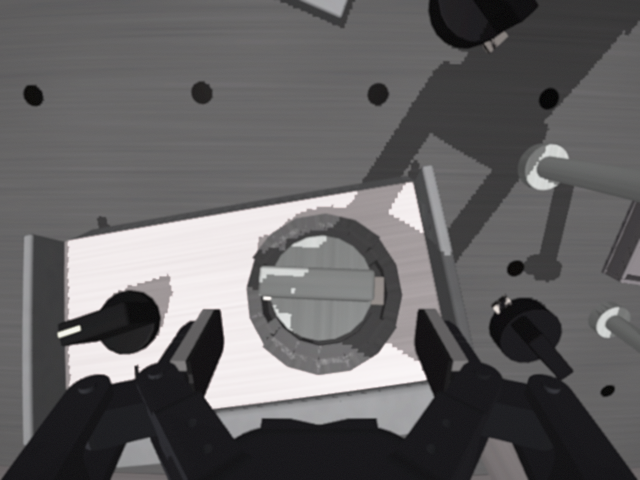

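The bar lies across the jaws at (317,283), aligned and centred. I'll go down and close on its ends.

Call:
jog_arm(targets="0.02 -0.01 0.8 0 0; 0.02 -0.01 1.4 0 0; 0.02 -0.01 1.4 0 0; 0.02 -0.01 1.4 0 0.2; 0.02 -0.01 1.4 0 0.5; 0.02 -0.01 1.4 0 1; 0.02 -0.01 1.4 0 1; 0.02 -0.01 1.4 0 1")

```text
clock: 23.4
tcp_pos: [0.5531, -0.201, 0.1318]
tool_rot: [0.001, -0.005, 1.0, -0.0]
force: [0.2, 2.0, 5.4]
opening: 0.691
```

```bash
python3 - <<'E'
from h import *
info(); hp(); sh(.03*n,'out30')
p=get_image('scene'); cv2.imwrite('pics/s20c.png',cv2.resize(p['color'][130:250,150:310,::-1],(800,600)))
E
```

```text
t 23.4 tcp [ 0.5531 -0.201   0.1318] psi 90.5 tilt 0.12 q [-0.47  0.24  1.78  0.    1.12 -2.05] F [0.2 2.  5.4] T [ 0.44  0.03 -0.01] op 0.691
grasp pt in holder frame mm [ 4.4 -1.2 72.8] F in holder [3.2 1.9 4.3]
out30 shift row 0.491 -0.085 -0.867
```

View pics/s20c.png

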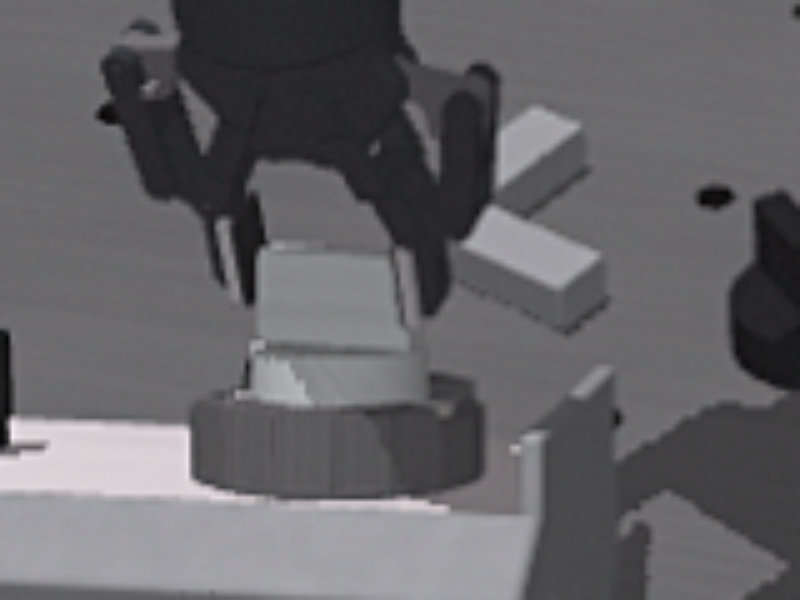

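The bar ends are gripped (opening 0.69, about 59 mm). I'll lift along the normal.

Call:
jog_arm(targets="0.08 -0.01 -0.14 0 1; 0.16 -0.03 -0.29 0 1; 0.25 -0.04 -0.43 0 1; 0.33 -0.06 -0.58 0 1; 0.41 -0.07 -0.72 0 1; 0.49 -0.08 -0.87 0 1; 0.65 -0.11 -1.15 0 1; 0.8 -0.13 -1.5 0 1; 0.8 -0.13 -1.9 0 1; 0.8 -0.13 -2.3 0 1")

```text
clock: 24.7
tcp_pos: [0.5285, -0.2052, 0.2007]
tool_rot: [0.001, -0.005, 1.0, -0.0]
force: [-0.0, 0.2, -3.5]
opening: 0.692
```

```bash
python3 - <<'E'
from h import *
info()
p=get_image('scene'); cv2.imwrite('pics/s21c.png',cv2.resize(p['color'][90:270,130:370,::-1],(800,600)))
E
```

```text
t 24.7 tcp [ 0.5285 -0.2052  0.2007] psi 90.5 tilt 0.06 q [-0.49  0.12  1.78  0.    1.24 -2.07] F [-0.   0.2 -3.5] T [-0.04 -0.04 -0.01] op 0.692
```

View pics/s21c.png

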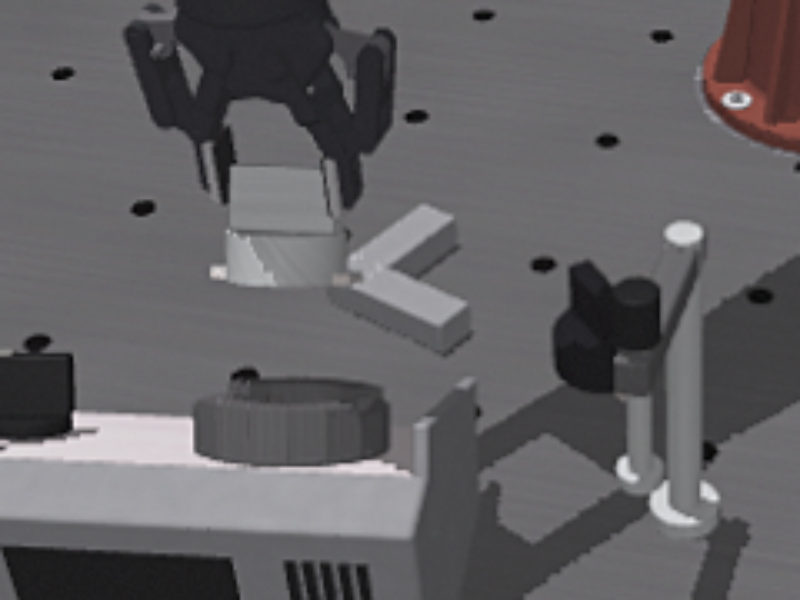

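The cover is held clear at (285,240) and the holder is empty. I'll raise it above the clamp's handle and carry it over to the tray.

Call:
jog_arm(targets="0 0 -0.8 0 1; 0 0 -1.8 0 1; 0 0 -2.9 0 1; 0 0 -4 0 1; 0 0 -4.5 0 1; 0 0.8 -4.5 0 1; 0 1.8 -4.5 0 1; -0.2 3 -4.5 0 1; -0.3 4.3 -4.5 0 1; -0.5 5.6 -4.5 0 1")

```text
clock: 26.0
tcp_pos: [0.5412, -0.0357, 0.3334]
tool_rot: [-0.001, -0.004, 1.0, 0.0]
force: [0.1, 0.3, -1.8]
opening: 0.691
```

Call:
jog_arm(targets="0 1.3 0 0 1; -0.2 2.6 0 0.2 1; -0.4 3.9 0 0.4 1; -0.6 5.2 0 0.6 1; -0.7 6.5 0 0.8 1; -0.8 7.8 0 1 1; -0.9 9 0 1.1 1; -0.9 10.2 0 1.1 1; -0.9 11 0 1.1 1; -0.9 11.1 0 1.1 1")

```text
clock: 27.25
tcp_pos: [0.5651, 0.2975, 0.3335]
tool_rot: [-0.001, 0.071, 0.997, -0.0]
force: [0.6, -0.6, -2.2]
opening: 0.694
```

```bash
python3 - <<'E'
from h import *
info(); to([.572,.30,.12],81.7)
p=get_image('scene'); save(p,'s22'); w=cloud(p)
P,R,s=tool()
m=(w[...,2]>.2)&(np.hypot(w[...,0]-P[0],w[...,1]-P[1])<.07)&(w[...,2]<P[2]+.02)
print(m.sum(),w[m].min(0))
E
```

```text
t 27.25 tcp [0.5651 0.2975 0.3335] psi 81.8 tilt 0.09 q [ 0.37  0.19  1.46 -0.    1.5  -1.05] F [ 0.6 -0.6 -2.2] T [-0.06  0.04  0.02] op 0.694
 target [0.572 0.3   0.12 ] row: -0.22 0.12 7.12 0.02
1976 [0.55916008 0.25312639 0.30454692]
```

View pics/s22.png

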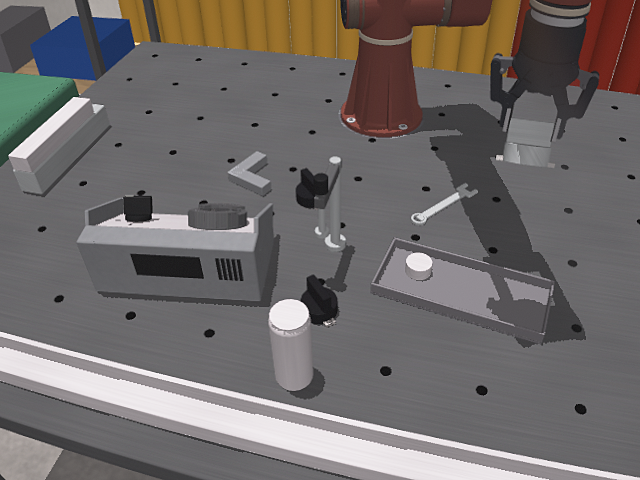

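The cover hangs over the tray's free end, tilted 30° in the jaws with its robot-side edge low. I'll lower it until that edge touches, then swing it level about that edge by moving forward and down along an arc.

```bash
python3 - <<'E'
from h import *
to([.544,.304,.065],81.7)
E
```

```text
target [0.544 0.304 0.065] row: 0.73 0.14 8.96 0.01
```

Call:
jog_arm(targets="0.4 0.1 1.3 0 1; 0.7 0.14 2.8 0 1; 0.73 0.14 4.3 0 1; 0.73 0.14 5.8 0 1; 0.73 0.14 7 0 1; 0.73 0.14 8 0 1; 0.73 0.14 8.6 0 1; 0.73 0.14 8.9 0 1; 0.73 0.14 8.9 0 1")

```text
clock: 28.42
tcp_pos: [0.5449, 0.3034, 0.0676]
tool_rot: [0.0, 0.072, 0.997, -0.0]
force: [-0.2, -0.1, -1.5]
opening: 0.694
```

```bash
python3 - <<'E'
from h import *
info(); to([.544,.304,.049],81.7)
p=get_image('scene'); cv2.imwrite('pics/s23c.png',cv2.resize(p['color'][190:370,360:600,::-1],(800,600)))
E
```

```text
t 28.43 tcp [0.5449 0.3034 0.0676] psi 81.7 tilt 0.01 q [ 0.4   0.39  1.72 -0.    1.03 -1.03] F [-0.2 -0.1 -1.5] T [-0.    0.04  0.01] op 0.694
 target [0.544 0.304 0.049] row: 0.03 0.02 0.62 0.00
```

View pics/s23c.png

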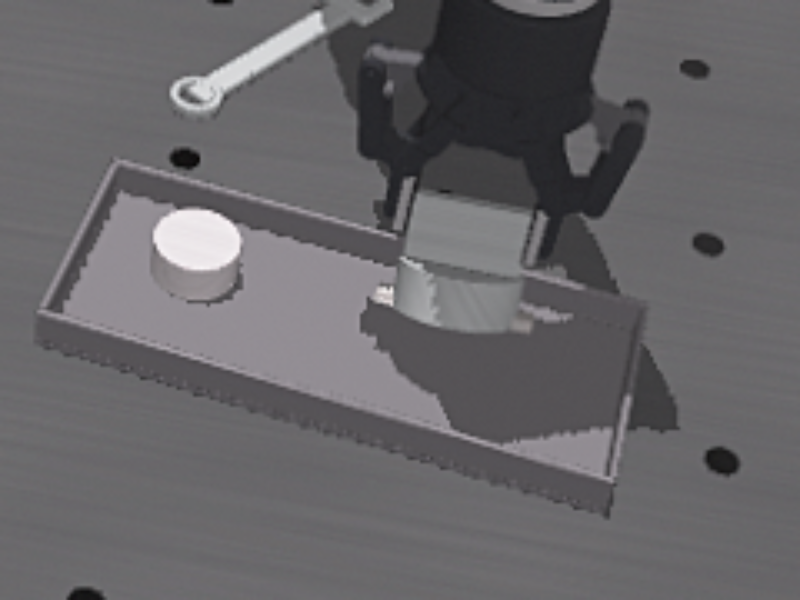

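The cover is just above the tray floor, at (460,290) in the crop, clear of the walls and the tin. I'll lower it to touch.

Call:
jog_arm(targets="0 0 0.2 0 1; 0 0 0.4 0 1; 0 0 0.5 0 1; 0 0 0.6 0 1; 0 0 0.6 0 1")

```text
clock: 29.1
tcp_pos: [0.5448, 0.3036, 0.0499]
tool_rot: [0.0, 0.072, 0.997, -0.0]
force: [-0.5, -1.2, -0.5]
opening: 0.692
```

```bash
python3 - <<'E'
from h import *
info()
E
```

```text
t 29.1 tcp [0.5448 0.3036 0.0499] psi 81.7 tilt 0.02 q [ 0.4   0.42  1.73 -0.    1.   -1.03] F [-0.5 -1.2 -0.5] T [-0.18  0.24 -0.05] op 0.692
```

Light first contact: the force changed from −2 N to −0.5 N. Now a bit lower, then the arc.

Call:
jog_arm(targets="0 0 0.05 0 1; 0 0 0.1 0 1; -0.16 0 0.12 0 1; -0.32 0 0.16 0 1; -0.5 0 0.21 0 1; -0.67 0 0.29 0 1; -0.67 0 0.29 0 1")

```text
clock: 29.98
tcp_pos: [0.5664, 0.3033, 0.0441]
tool_rot: [0.001, 0.073, 0.997, 0.003]
force: [-1.9, 2.8, 9.8]
opening: 0.684
```

```bash
python3 - <<'E'
from h import *
info()
p=get_image('scene'); cv2.imwrite('pics/s24c.png',cv2.resize(p['color'][190:370,360:600,::-1],(800,600)))
E
```

```text
t 29.98 tcp [0.5664 0.3033 0.0441] psi 81.6 tilt 0.36 q [ 0.38  0.46  1.68  0.    0.99 -1.05] F [-1.9  2.8  9.8] T [ 0.63  0.84 -0.05] op 0.684
```

View pics/s24c.png

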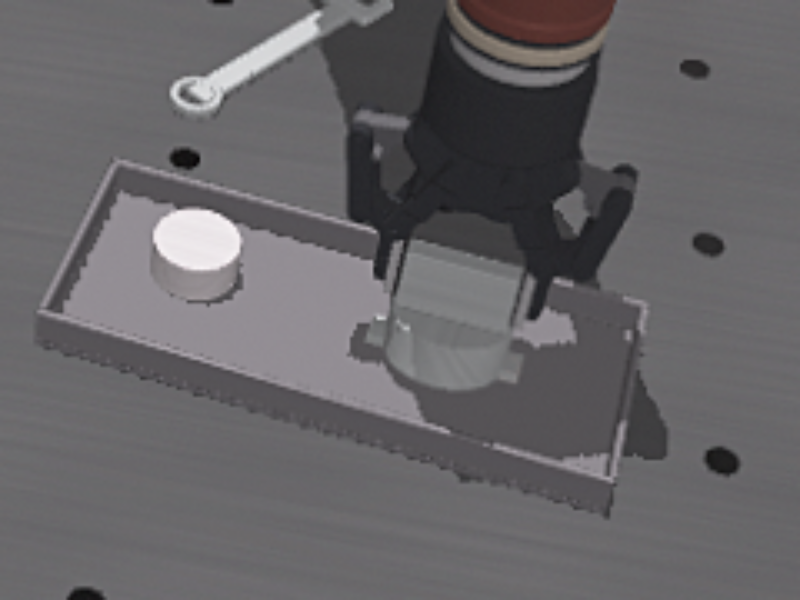

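```bash
cat >>h.py <<'E'
def tiltc(p,q='cover'):
    # planes: disc top via cloud points near the cover
    P,R,s=tool(); w=cloud(p); sat=p['color'].astype(int)
    d=np.hypot(w[...,0]-P[0],w[...,1]-P[1])
    k=(d<.05)&(w[...,2]>.006)&(w[...,2]<.09)&(sat.min(-1)>95)
    Q=w[k]; print(len(Q),'z',np.percentile(Q[:,2],[1,50,99]).round(4))
    f=np.array([.99,-.144,0]); a=(Q-P)@f
    for lo in np.arange(-.04,.05,.008):
        m=(a>lo)&(a<lo+.008)
        if m.sum(): print(round(lo*1000),m.sum(),'z',np.percentile(Q[m][:,2],[2,50,98]).round(4))
E
python3 - <<'E'
from h import *
for n_ in ['scene','top']:
    p=get_image(n_); tiltc(p)
cv2.imwrite('pics/t24c.png',cv2.resize(p['color'][180:330,100:300,::-1],(800,600)))
p=get_image('wrist'); save(p,'w24')
E
```

```text
1599 z [0.0062 0.0412 0.0822]
-32 2 z [0.0067 0.0072 0.0077]
-24 6 z [0.0064 0.0368 0.0667]
-16 89 z [0.007  0.0687 0.0711]
-8 233 z [0.014  0.0662 0.0719]
0 512 z [0.0155 0.0484 0.0697]
8 253 z [0.012  0.0389 0.087 ]
16 180 z [0.0068 0.0364 0.0424]
24 260 z [0.0156 0.0303 0.0433]
32 51 z [0.0062 0.0218 0.0389]
40 13 z [0.006  0.0063 0.0078]
379 z [0.0061 0.0311 0.0686]
-40 23 z [0.0062 0.0287 0.0318]
-32 87 z [0.0065 0.0302 0.0334]
-24 136 z [0.0068 0.0325 0.0683]
-16 34 z [0.0074 0.0496 0.0697]
-8 20 z [0.0067 0.0136 0.0175]
0 19 z [0.0101 0.0153 0.0405]
8 2 z [0.0066 0.0102 0.0139]
16 16 z [0.0061 0.0395 0.0417]
24 29 z [0.0062 0.0245 0.0438]
32 5 z [0.0062 0.0068 0.0072]
40 3 z [0.0061 0.0063 0.0064]
48 1 z [0.0068 0.0068 0.0068]
```

View pics/w24.png

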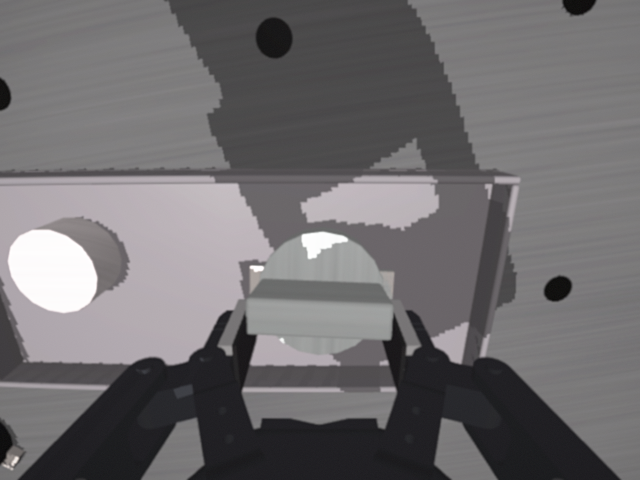

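Disc top runs from z 30 mm at the robot side to 43 mm at the far side, so tilt is down to about 12°, as the arc predicts. The wrist picture shows the cover at (320,290), clear of tray and tin. I'll finish the arc.

Call:
jog_arm(targets="-0.13 0 0.06 0 1; -0.25 0 0.14 0 1; -0.37 0 0.22 0 1; -0.37 0 0.22 0 1")

```text
clock: 30.68
tcp_pos: [0.5776, 0.3022, 0.0379]
tool_rot: [0.002, 0.073, 0.997, 0.003]
force: [-2.0, 3.0, 9.1]
opening: 0.686
```

```bash
python3 - <<'E'
from h import *
info()
for n_ in ['scene','top']:
    p=get_image(n_); tiltc(p)
E
```

```text
t 30.68 tcp [0.5776 0.3022 0.0379] psi 81.6 tilt 0.41 q [ 0.37  0.48  1.66  0.    0.99 -1.05] F [-2.   3.   9.1] T [ 0.58  0.82 -0.18] op 0.686
1533 z [0.0065 0.0342 0.0765]
-32 1 z [0.007 0.007 0.007]
-24 20 z [0.0062 0.0363 0.0644]
-16 136 z [0.0089 0.0643 0.0668]
-8 530 z [0.0096 0.0499 0.0667]
0 285 z [0.0072 0.0332 0.0656]
8 258 z [0.0075 0.0317 0.08  ]
16 274 z [0.0067 0.0221 0.0337]
24 20 z [0.006  0.0069 0.0308]
32 9 z [0.0062 0.0067 0.0088]
476 z [0.0061 0.0299 0.0656]
-40 82 z [0.0069 0.0302 0.0333]
-32 112 z [0.0247 0.0301 0.0326]
-24 161 z [0.0086 0.0309 0.0653]
-16 56 z [0.0076 0.0224 0.0661]
-8 15 z [0.0066 0.0097 0.0122]
0 4 z [0.0064 0.0065 0.0278]
8 1 z [0.0063 0.0063 0.0063]
16 6 z [0.0061 0.0066 0.008 ]
24 5 z [0.0061 0.0063 0.0088]
32 5 z [0.0062 0.0062 0.0075]
40 8 z [0.006  0.0064 0.0066]
48 2 z [0.0063 0.0063 0.0063]
```

About 2° of tilt is left, so I'll press slightly further down and forward.

Call:
jog_arm(targets="-0.05 0 0.04 0 1; -0.08 0 0.08 0 1; -0.08 0 0.1 0 1; -0.08 0 0.1 0 1")

```text
clock: 31.28
tcp_pos: [0.5795, 0.3021, 0.0371]
tool_rot: [0.001, 0.073, 0.997, 0.003]
force: [-7.9, 3.8, 19.7]
opening: 0.687
```

```bash
cat >>h.py <<'E'
def plane(p,zlo,zhi,c,rad):
    w=cloud(p); k=(np.hypot(w[...,0]-c[0],w[...,1]-c[1])<rad)&(w[...,2]>zlo)&(w[...,2]<zhi); Q=w[k]
    if len(Q)<10: print(len(Q)); return
    for _ in range(4):
        m=Q.mean(0); nv=np.linalg.svd(Q-m,full_matrices=False)[2][2]; nv*=np.sign(nv[2]); r=abs((Q-m)@nv); Q=Q[r<max(.0012,np.percentile(r,50)*2)]
    print('plane',len(Q),'mid',m.round(4),'n',nv.round(3),'tilt',np.degrees(np.arccos(nv[2])).round(1))
E
python3 - <<'E'
from h import *
info(); P,R,s=tool()
for n_ in ['scene','top','wrist']:
    p=get_image(n_); c=P[:2]-.006*np.array([.99,-.144]); plane(p,.057,.070,c,.033); plane(p,.027,.036,c,.033)
E
```

```text
t 31.27 tcp [0.5795 0.3021 0.0371] psi 81.6 tilt 0.33 q [ 0.37  0.49  1.66  0.    0.99 -1.06] F [-7.9  3.8 19.7] T [ 0.    1.73 -0.3 ] op 0.687
plane 194 mid [0.5723 0.3032 0.0639] n [ 0.133 -0.032  0.991] tilt 7.9
plane 201 mid [0.5869 0.3007 0.0309] n [ 0.055 -0.03   0.998] tilt 3.6
plane 46 mid [0.5629 0.2963 0.0636] n [-0.106  0.007  0.994] tilt 6.1
plane 155 mid [0.5536 0.3066 0.0303] n [ 0.035 -0.004  0.999] tilt 2.0
plane 4765 mid [0.5689 0.3032 0.0645] n [-0.051  0.003  0.999] tilt 2.9
plane 3648 mid [0.5531 0.3068 0.0308] n [-0.01  -0.005  1.   ] tilt 0.6
```

The cover is flat on the floor: bar top 64 mm and disc top 30–31 mm, both as expected, with 20 N pressing. I'll ease the load and open.

Call:
jog_arm(targets="0.04 0 -0.06 0 1; 0.04 0 -0.08 0 1; 0.04 0 -0.08 0 0.8; 0.04 0 -0.08 0 0.3; 0.04 0 -0.08 0 0; 0.04 0 -0.08 0 0; 0.04 0 -0.08 0 0")

```text
clock: 32.3
tcp_pos: [0.5761, 0.2985, 0.0329]
tool_rot: [-0.001, 0.072, 0.997, -0.0]
force: [0.3, 0.3, -1.0]
opening: 1.001
```

```bash
python3 - <<'E'
from h import *
info()
p=get_image('wrist'); save(p,'w25')
E
```

```text
t 32.3 tcp [0.5761 0.2985 0.0329] psi 81.7 tilt 0.07 q [ 0.37  0.49  1.66 -0.    0.99 -1.06] F [ 0.3  0.3 -1. ] T [ 0.04 -0.01  0.03] op 1.001
```

View pics/w25.png

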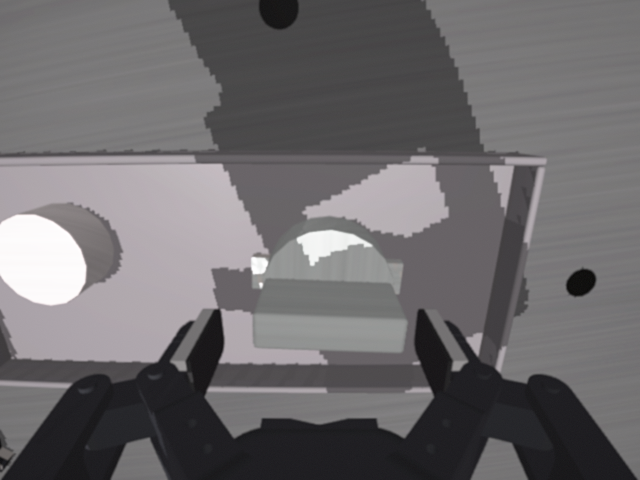

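The fingers are fully open and clear of the bar at (330,310). I'll rise straight up, away from everything.

Call:
jog_arm(targets="0 0 -0.8 0 0; 0 0 -2 0 0; 0 0 -3.5 0 0; 0 0 -5 0 0; 0 0 -6.5 0 0; 0 0 -8 0 0; 4 0 -8 0 0; 4 0 -8 0 0; 4 0 -8 0 0")

```text
clock: 33.48
tcp_pos: [0.4537, 0.3162, 0.2722]
tool_rot: [-0.002, 0.071, 0.997, -0.001]
force: [0.2, 0.0, 0.8]
opening: 0.993
```

```bash
python3 - <<'E'
from h import *
info()
p=get_image('scene'); save(p,'s26')
c=np.array([.5655,.304]); 
plane(p,.057,.070,c,.035); plane(p,.027,.036,c,.035)
p2=get_image('wrist'); save(p2,'w26'); plane(p2,.057,.070,c,.035); plane(p2,.027,.036,c,.035)
for q in ['tin','spray','wrench','square']:
    for r in finder.recognise(p,q)[:1]:
        x,y=r['xy']; print(q,np.round(r['xy']),np.round(cloud(p)[int(y),int(x)],3))
w=cloud(p); d=w-(T-.0013*ey); X=d@xh;Y=d@ey;h=d@n; k=(np.hypot(X,Y)<.034)&(abs(h-.046)<.006); print('knob',k.sum(),np.median(h[k]),cv2.minAreaRect((np.c_[X[k],Y[k]]*1000).astype(np.float32)))
E
```

```text
t 33.48 tcp [0.4537 0.3162 0.2722] psi 81.9 tilt 0.21 q [ 0.48  0.03  1.74  0.    1.37 -0.95] F [0.2 0.  0.8] T [ 0.03  0.   -0.04] op 0.993
plane 167 mid [0.5725 0.3028 0.0636] n [ 0.182 -0.03   0.983] tilt 10.6
plane 200 mid [0.586  0.3012 0.0309] n [ 0.027 -0.02   0.999] tilt 2.0
plane 478 mid [0.5685 0.3029 0.064 ] n [-0.059  0.011  0.998] tilt 3.4
plane 641 mid [0.5543 0.3056 0.0304] n [-0.007  0.004  1.   ] tilt 0.5
tin [422. 264.] [0.538 0.173 0.03 ]
spray [288. 344.] [0.834 0.017 0.123]
wrench [443. 202.] [0.329 0.191 0.009]
square [250. 174.] [ 0.351 -0.227  0.025]
knob 124 0.04389981095374793 ((4.926509857177734, 0.4788856506347656), (15.37004566192627, 49.91685485839844), 13.558430671691895)
```

View pics/s26.png

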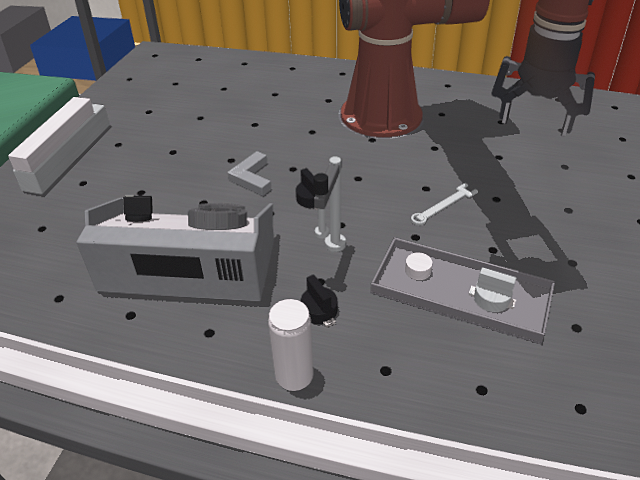

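The scene picture shows the cover upright in the tray at (495,288) and the tin at (419,265). The knob is across at (138,207), the holder is empty, and the bystanders haven't moved. One last check of the knob from above before I hand in.

```bash
python3 - <<'E'
from h import *
p=get_image('top')
w=cloud(p); d=w-(T-.0013*ey); X=d@xh;Y=d@ey;h=d@n; k=(np.hypot(X,Y)<.036)&(abs(h-.046)<.006); print('knob',k.sum(),np.median(h[k]),cv2.minAreaRect((np.c_[X[k],Y[k]]*1000).astype(np.float32)))
print(robot.sign_off())
E
```

```text
knob 249 0.045642718957322005 ((-2.0451107025146484, 1.6372337341308594), (17.204776763916016, 49.197017669677734), 7.679584980010986)
the job is handed in; nothing more can be done
None
```

The job is done as asked and handed in at about 33.6 s, well under the 64 s limit.

**Timer:** I pulled the knob out about 14 mm, turned it clockwise until it met its end stop (moment rose to 0.9 N m), and pushed it back until it stopped firmly at 16 N. The last overhead check put its bar top about 46 mm above the panel, which is fully in. The angle readings differ by camera:

| Camera | Bar angle |
|---|---|
| Wrist | about 80° (1.40 rad) |
| Overhead | about 82° |
| Scene | about 76° (coarse) |

**Cover:** The tool can only point straight down. Turning the cover while gripping it across the bar therefore tilted it, and it began to jam at about 35° (moment −2.3 N m, 25 N on the wrist).
- I let go there. It stayed level and 7 mm deep under a tooth, so I turned it the rest of the way with loosely spread fingers, without pressing it further. It came free at 79°.
- I then gripped it by the bar ends, lifted it off and carried it over the clamp.
- In the tray I set its lower edge down first and swung it level before opening the fingers.

**Last checks:** The cover stands upright in the tray, with disc top at 30–31 mm and bar top at 64 mm, matching a flat seat. The disc top measured level to 0.5–2°. Fits to the narrow bar top gave 3–11°, which I put down to noise because the heights agree. The tin and the bystanders show where they were, to within a few mm to 2 cm of detection scatter, and the robot is touching nothing.

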